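# Find the clamp drive with the tee key and close it

### The arm

A 7-joint arm with a two-finger parallel gripper is mounted at the origin on the work surface. World frame = base frame: x ahead of the robot, y to its left, z up, the work surface at z = 0. Lengths are in m, angles in rad, forces in N, time in s.
With the tool pointing down it reaches from about 0.35 to 0.9 m from the base axis. Payload 8.1 kg.
Tool frame: the origin (TCP) lies at the very end of the fingers, on their centre line; the grasp point (between the pads) lies 19 mm behind it (ctrl.grip_point_offset is the distance from the TCP to the grasp point, in m); z points along the fingers, y is the direction in which the jaws open and shut (so a half turn about z gives the same grasp; the last joint's range is limited). The gripper opens to 92 mm and grips with 3 to 60 N. Pads are 19 mm wide; open, the fingers measure 130 mm over their backs; the gripper's body (75 mm by 190 mm) begins 47 mm behind the grasp point.
Start: joints at [1.143, 0.434, 0.025, 1.573, -0.012, 1.134, -0.075], TCP at [0.199, -0.592, 0.194] pointing down, gripper open.
Joint ranges: [-2.62, 2.62], [-0.44, 2.09], [-1.27, 1.32], [0.08, 2.57], [-1.32, 4.46], [0.12, 2], [-2.74, 2.74]. Speed limits (rad/s): [2.22, 2.22, 3.01, 3.01, 3.14, 3.14, 3.14].

### API

Orientations are given as a 3x3 rotation matrix whose columns are the frame's x, y, z axes.
In Python, from station import ctrl gives the robot as it stands.
- The arm moves only by the shell command python3 -m handwheel 'ROWS'. ROWS is JSON, a list of rows, each an object with "jaw": the finger opening in m, from 0 to 0.0918; "delta_pos": the shift along the tool's x, y, z in m, a list of three; "delta_rot": the turn, a rotation vector about the tool's x, y, z in degrees, a list of three. In form: [{"jaw": jaw, "delta_pos": [dx, dy, dz], "delta_rot": [ax, ay, az]}, ...]. A call has 1 to 10 rows; each row is the pose to reach, as a shift and turn from the pose measured when the call began, along the tool's axes at that moment; what a row does not reach only later rows make up. A row lasts 1/8 s, in which the tool goes at most 62.5 mm and 10.7 degrees, less where a joint would pass 70% of its speed; a pose out of reach is approached as far as the arm can. A call with a gripper value outside its range is refused whole. The fingers move at their own pace and stop on an object; the grip force is fixed at half the most. Time passes only in rows, so rows that repeat a pose let the fingers close. It gives the time, the measured TCP pose, the force and the opening at its end, in the units of the state.
- ctrl.state(): the state, without advancing time (a new reading comes with each control period).
- ctrl.read_camera(name): name is "scene" or "top"; returns a dict with "img" (420x560x3 uint8, red, green, blue), "z_map" (420x560 float32, m along the optical axis (not along the pixel's ray), 0 where there is no reading), "vfov" (degrees; the focal length in pixels is half the picture's height over the tangent of half this angle, whatever the lens; pixels are square), "cx", "cy" (the principal point, pixels), "k1" (the pictures are not rectified: a ray, as slopes to the right and down, at radius r is drawn at 1 + k1 r^2 times it, then the intrinsics apply), "view" (4x4, takes a point from world to camera coordinates). Camera axes: x right, y up, looking along -z (the intrinsics and any distortion apply to the point x, -y, -z); pixel columns grow to the right and rows downward; lengths in m; the calibration is good to about 2 mm. A picture is of the moment at which its call begins.
- ctrl.finish_job(): hands the job in, once; it reports no verdict.
The state is a dict: "time_s": time; "joints": joint angles; "qd": joint speeds; "joint_torque": joint torques, N m; "ee_pos": TCP position; "eef_rot": TCP orientation; "ft_force": force on the tool from outside, world axes, zero at the start; "torque": the same for the moment, N m; "grip_width": opening from 0.0 (shut) to 1.0 (fully open).
Only numpy, scipy, OpenCV 4.12 (cv2) and the standard library are available. Lean on these libraries where they do the work, as an engineer would, in place of code of your own. Each camera call takes 0.05 s, during which the arm holds its last target.

### The job

Take the steel tee key out of the wooden block and put it in the round socket of the clamp fixture; turn it there under light pressure until you feel its flat tang find the hidden drive slot, and press it gently fully home so that its flange sits flush on the turret. Only then turn it clockwise until its bar lies along the fixture, in line with the direction from turret to jaws, which closes the clamp, and leave the key standing there, let go. Never force the key, and leave the other things where they are.

Things in the scene. Friction and masses are not known exactly. Their poses are not given: they have to be found in the camera images.
- key_bar (a point): Centre of the cross bar of the steel tee key (0.26 kg, 84 mm tall), which stands upright in the wooden block, this point 84 mm above the bench. Bar 64 mm long (this point's x), 12 mm thick (y), 16 mm high (z up): grip it here. Below it on the axis: neck 16 mm across, then a flange 42 mm across, its underside 34 mm below the point, then a shank 28 mm across.
- key_tip (a point): Lower end of the key on its axis, 76 mm below the bar's centre; same axes. The last 12 mm are a flat tang 26 mm wide (x, parallel to the bar) and 8 mm thick (y); above it the round shank, 30 mm long up to the flange. The same after a half turn. At the start the tip hangs in a through hole 34 mm across, 42 mm below the block's top.
- socket (a point): Centre of the mouth of the round socket, on top of the fixture's square dark steel turret (70 x 70 mm), 70 mm above the bench; fixture's axes. Bore 31 mm across, 3 mm chamfer. Two sprung balls 6 mm below the mouth drag on the shank, so the key must be pushed lightly (4 to 12 N) all the way and does not fall in. Keep pushes and side loads under about 20 N. Home: flange on the turret, bar centre 104 mm above the bench.
- drive_face (a point): Centre of the rotary drive's end face, hidden 30 mm down the socket: a straight slot 10.2 mm wide, over 12 mm deep, runs across it. Not lined up, the tang stands on this face (bar centre 116 mm above the bench); lined up within about 5 degrees, the key can be pushed 12 mm deeper. This point has the fixture's axes: it does not show the slot's angle.
- fixture: Grey clamp fixture fixed to the bench, base 240 x 110 x 22 mm; origin on the socket axis at bench level, x from turret to jaws, z up. At the start the hidden slot lies anywhere 23 to 79 degrees counter-clockwise (from above) of x. Turned clockwise with the key (stiff, 0.13 N m, stays where left), the drive closes the clamp and meets its stop when the bar lies along x, within the tang's play.
- jaws (a point): Middle of the two dark jaw bars (100 mm long, tops 68 mm above the bench), 100 mm from the socket axis along the fixture's x, on their top. Between them stands an aluminium sheet 90 mm wide, its top 124 mm above the bench. Fixed; the near bar's face is 71 mm from the socket axis.
- block: Wooden tool block fixed to the bench, 90 x 180 x 50 mm (x, y, z), origin under its centre; the key stands in the hole 50 mm to its -y side.
- punch: dark steel centre punch, 18 mm head, 90 mm long, standing in the block's smaller hole 105 mm from the key; a bystander
- bushing: brass ring, 26 mm across, 18 mm high, lying on the fixture's base plate on the side of the turret away from the jaws (about 62 mm from the socket axis); a bystander
- grinder: dark die grinder 230 mm long, 40 mm thick, lying at the right; a bystander
- disc: black sanding disc, 50 mm across, 8 mm thick; a bystander
- screwdriver: screwdriver lying at the left; a bystander
- marker: black marker pen 135 mm long, 14 mm thick, lying between the block and the fixture; a bystander
- tin: open steel tin, 76 mm across, 85 mm high; a bystander
- strip: wooden strip, 320 x 40 x 22 mm, at the far side; a bystander
There are look-alikes about, which are no part of the job. Leave any purple or yellow look-alike of the part that bears key_bar alone.

How it is judged:
On the way, in this order (a step that is already met when the one before it is completed fails the run):
1. the key's shank is in the socket (z of key_bar in the frame of fixture below 0.125 m and horizontal distance between key_bar and socket below 0.008 m), for 0.1 s.
2. the tang is in the slot and the key fully home, flange on the turret (z of key_bar in the frame of fixture below 0.1065 m and horizontal distance between key_bar and socket below 0.006 m and angle between key_bar's own z axis and vertical below 0.08 rad), for 0.2 s.
3. the seated key is turned clockwise until its bar lies along the fixture (all of step 2 and angle between the x axis of key_bar and the x axis of fixture, either way round below 0.2 rad), for 0.2 s.
At the end, for the whole second after the job is handed in: The key stands upright in the socket, fully home (bar centre within 2.5 mm of its seated height of 104 mm, within 6 mm of the socket axis), its bar within 0.2 rad of the fixture's x axis, at rest and let go (all of step 3 and linear speed of key below 0.02 m/s); the robot touches nothing.
It fails at once if the key was forced: more than 56 N of contact force between key and fixture (contact force between key and fixture above 56 N).
It fails at once if a bystander was moved by more than 30 mm (distance of any of punch, bushing, grinder, disc, screwdriver, marker, tin, strip from where it was at the start of the episode above 0.03 m).
It also fails if it takes over 72 s, if anything falls off the work surface, if the arm or the gripper's body presses on something with over 40 N, if the wrist force passes 120 N, or if a joint passes its speed limit or range.

## Working session

There is one attempt and no reset: what is moved stays moved. The work goes in short steps, Python scripts to look and compute and a shell command to move; the robot and the scene stay as the last step left them, time stands still between calls to the robot, and variables do not carry over. Pictures are saved under pics/ and viewed, and the job is handed in when it is done.

```bash
ls; mkdir -p pics; python3 - <<'E'
from station import ctrl
import cv2,numpy as np
s=ctrl.state()
for k,v in s.items(): print(k,np.round(v,4).tolist())
print(ctrl.grip_point_offset)
for n in ("scene","top"):
    c=ctrl.read_camera(n)
    cv2.imwrite(f"pics/{n}0.png",c["img"][:,:,::-1]); np.savez(f"{n}0.npz",**c)
    print(n,c["vfov"],c["cx"],c["cy"],c["k1"],np.round(c["view"],4).tolist())
E
```

```text
pics
time_s 0.0
joints [1.1434, 0.4352, 0.025, 1.5741, -0.0116, 1.134, -0.0751]
qd [-0.0008, 0.0021, -0.0001, 0.0016, 0.0008, 0.0003, -0.0018]
joint_torque [-0.0021, -66.7849, 0.984, -31.4475, -0.0606, 0.0427, 0.0002]
ee_pos [0.1992, -0.5918, 0.1934]
eef_rot [[0.9478, 0.319, -0.0006], [0.319, -0.9478, 0.0015], [-0.0001, -0.0016, -1.0]]
ft_force [-0.8587, -0.7656, 0.7742]
torque [-0.029, -0.026, -0.031]
grip_width 0.9984
0.0188
scene 49.21691262533139 272.56288940774385 207.6476635607145 -0.019654947784275182 [[-0.0993, 0.9949, 0.0168, 0.031], [-0.7367, -0.0849, 0.6709, 0.3797], [0.6689, 0.0543, 0.7414, -1.7429], [0.0, 0.0, 0.0, 1.0]]
top 48.00254602529092 273.97533819075693 212.27246643993564 -0.015241370386812838 [[0.0247, -0.9997, 0.0034, -0.0031], [0.9786, 0.0248, 0.2041, -0.5866], [-0.2041, -0.0018, 0.9789, -1.1918], [0.0, 0.0, 0.0, 1.0]]
```

View pics/scene0.png

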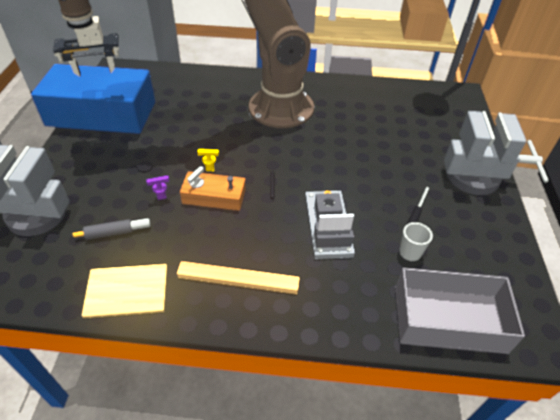

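View pics/top0.png

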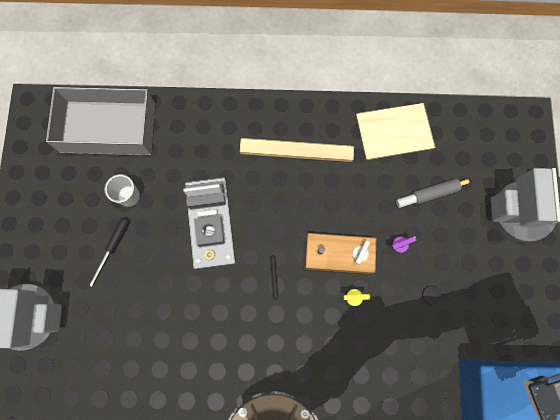

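Candidates for the key: the grey/steel one in the wooden block, top (362,252) / scene (197,180); purple, top (402,243); yellow, top (355,297). The steel one in the block fits. I'll confirm it in a crop.

```bash
cat > h.py <<'E'
import numpy as np,cv2
def load(n,i=0): return dict(np.load(f"{n}{i}.npz"))
def K(c):
    h=c["img"].shape[0]; f=h/2/np.tan(np.radians(float(c["vfov"]))/2)
    return np.array([[f,0,float(c["cx"])],[0,f,float(c["cy"])],[0,0,1]]),np.array([float(c["k1"]),0,0,0.])
def ray(c,uv):
    k,d=K(c); p=cv2.undistortPoints(np.array(uv,float).reshape(-1,1,2),k,d).reshape(-1,2)
    V=c["view"]; R=V[:3,:3]; o=-R.T@V[:3,3]
    return o,np.c_[p[:,0],-p[:,1],-np.ones(len(p))]@R
def plane(c,uv,z):
    o,d=ray(c,uv); return o+d*((z-o[2])/d[:,2])[:,None]
def proj(c,P):
    k,d=K(c); V=c["view"]; q=np.atleast_2d(P)@V[:3,:3].T+V[:3,3]
    q=q*[1,-1,-1]; return cv2.projectPoints(q.reshape(-1,1,3),np.zeros(3),np.zeros(3),k,d)[0].reshape(-1,2)
def cloud(c):
    h,w=c["z_map"].shape; u,v=np.meshgrid(np.arange(w),np.arange(h))
    o,d=ray(c,np.c_[u.ravel(),v.ravel()]); return (o+d*c["z_map"].ravel()[:,None]).reshape(h,w,3)
def grab(n,i):
    from station import ctrl
    c=ctrl.read_camera(n); np.savez(f"{n}{i}.npz",**c); return c
E
python3 - <<'E'
from h import *
t=load("top");s=load("scene")
a=cv2.resize(t["img"][215:290,290:390],(800,600),interpolation=cv2.INTER_CUBIC)
cv2.imwrite("pics/cropkey.png",a[:,:,::-1])
a=cv2.resize(t["img"][170:275,170:250],(600,788),interpolation=cv2.INTER_CUBIC)
cv2.imwrite("pics/cropfix.png",cv2.resize(a,(456,600))[:,:,::-1])
b=cv2.resize(s["img"][145:220,170:270],(800,600),interpolation=cv2.INTER_CUBIC)
cv2.imwrite("pics/cropkeys.png",b[:,:,::-1])
for n,c in (("top",t),("scene",s)):
    P=cloud(c); print(n,[np.round(P[v,u],3).tolist() for u,v in ([(362,252),(320,260),(209,231),(410,110),(300,320)] if n=="top" else [(197,180),(210,203),(329,203),(240,240)])])
E
```

```text
top [[0.482, -0.215, 0.094], [0.464, -0.112, 0.051], [0.538, 0.187, 0.021], [0.91, -0.375, 0.012], [0.308, -0.065, 0.0]]
scene [[0.494, -0.21, 0.073], [0.531, -0.168, 0.017], [0.521, 0.187, 0.05], [0.651, -0.06, 0.003]]
```

View pics/cropkey.png

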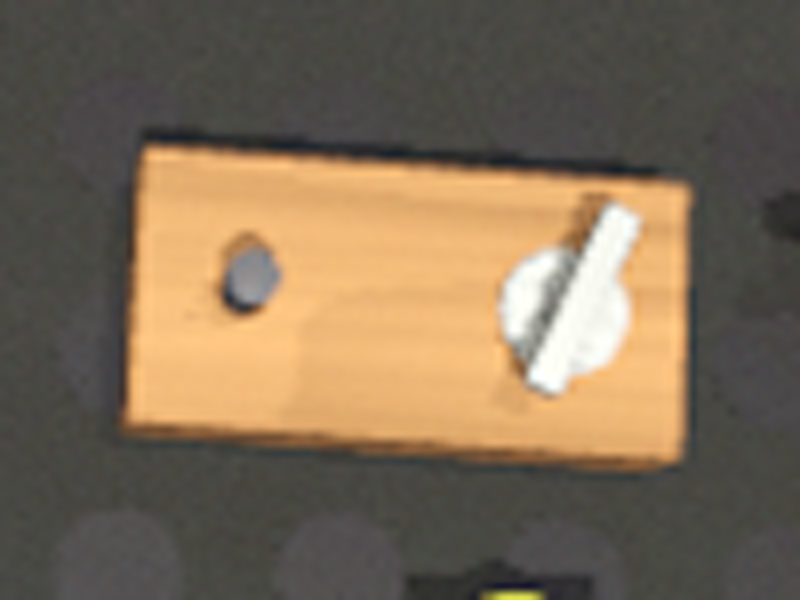

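View pics/cropfix.png

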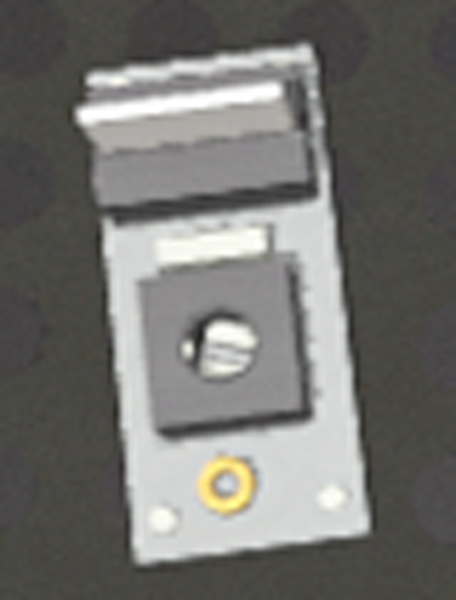

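View pics/cropkeys.png

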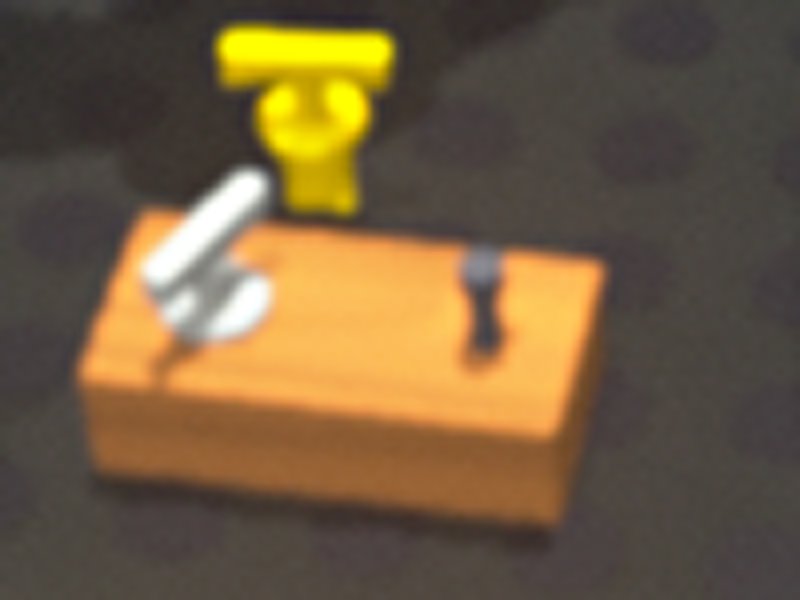

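The crops confirm it: the silver tee with its flange on the block (bar from about (367,241) to (358,263) in top); the yellow and purple keys are separate. The drive slot faintly shows inside the bore. Now measuring.

```bash
python3 - <<'E'
from h import *
t=load("top");s=load("scene")
def rect_at(c,mask,z,off=(0,0),show=None):
    cs,_=cv2.findContours(mask.astype(np.uint8),cv2.RETR_EXTERNAL,cv2.CHAIN_APPROX_NONE)
    k=max(cs,key=cv2.contourArea); p=k.reshape(-1,2)
    P=plane(c,p,z)[:,:2]; r=cv2.minAreaRect((P*1000).astype(np.float32)); return r,cv2.boxPoints(r),p.min(0),p.max(0)
for n,c,(u0,u1,v0,v1) in (("top",t,(350,380,235,272)),("scene",s,(180,215,160,200))):
    hsv=cv2.cvtColor(c["img"],cv2.COLOR_RGB2HSV); P=cloud(c)
    m=np.zeros(hsv.shape[:2],bool); m[v0:v1,u0:u1]=1
    w=m&(hsv[...,1]<60)&(hsv[...,2]>120)
    b=w&(P[...,2]>0.072)
    print(n,"white",w.sum(),"bar",b.sum(), "bar cloud mean",P[b].mean(0).round(4))
    for z in (0.092,): print(rect_at(c,b,z))
    print("flange z sample",np.median(P[w&~b][:,2]))
# fixture
P=cloud(t); hsv=cv2.cvtColor(t["img"],cv2.COLOR_RGB2HSV)
m=np.zeros((420,560),bool); m[205:255,185:235]=1
tm=m&(P[...,2]>0.06)&(P[...,2]<0.08)
print("turret top",tm.sum(),rect_at(t,tm,0.07))
m=np.zeros((420,560),bool); m[170:275,175:245]=1
bm=m&(P[...,2]>0.014)
print("base",rect_at(t,bm,0.022))
m=np.zeros((420,560),bool); m[225:280,295:385]=1
bm=m&(P[...,2]>0.04)
print("block",rect_at(t,bm,0.05))
img=t["img"].copy(); img[tm]=[255,0,0]
cv2.imwrite("pics/tm.png",cv2.resize(img[170:275,170:250],(456,600),interpolation=0)[:,:,::-1])
E
```

```text
top white 255 bar 127 bar cloud mean [ 0.4813 -0.2133  0.0995]
(((483.0611877441406, -213.79122924804688), (15.44287395477295, 62.64455032348633), 64.87923431396484), array([[ 451.42358, -207.48517],
       [ 508.14288, -234.0795 ],
       [ 514.6988 , -220.09729],
       [ 457.9795 , -193.50296]], dtype=float32), array([356, 241], dtype=int32), array([369, 263], dtype=int32))
flange z sample 0.05456211620159723
scene white 215 bar 112 bar cloud mean [ 0.4975 -0.2125  0.0976]
(((492.1878662109375, -210.14218139648438), (27.69831657409668, 73.5637435913086), 66.15760040283203), array([[ 452.94678, -207.9414 ],
       [ 520.23267, -237.67752],
       [ 531.42896, -212.34296],
       [ 464.14307, -182.60684]], dtype=float32), array([188, 167], dtype=int32), array([202, 183], dtype=int32))
flange z sample 0.05669310835512309
turret top 654 (((532.6580810546875, 182.49264526367188), (72.06890106201172, 67.96038055419922), 8.972126007080078), array([[491.76523, 210.43735],
       [502.36386, 143.3085 ],
       [573.5509 , 154.54794],
       [562.9523 , 221.67679]], dtype=float32), array([194, 216], dtype=int32), array([222, 245], dtype=int32))
base (((562.1644287109375, 189.02719116210938), (240.16552734375, 113.77075958251953), 9.903738021850586), array([[434.0872 , 224.41144],
       [453.65506, 112.33606],
       [690.2417 , 153.64294],
       [670.6738 , 265.71832]], dtype=float32), array([184, 178], dtype=int32), array([233, 268], dtype=int32))
block (((484.7110595703125, -165.0205078125), (179.73805236816406, 94.43087768554688), 88.47042083740234), array([[ 435.1136 , -253.59718],
       [ 529.5108 , -256.11786],
       [ 534.30853,  -76.44383],
       [ 439.91132,  -73.92316]], dtype=float32), array([306, 234], dtype=int32), array([374, 272], dtype=int32))
```

View pics/tm.png

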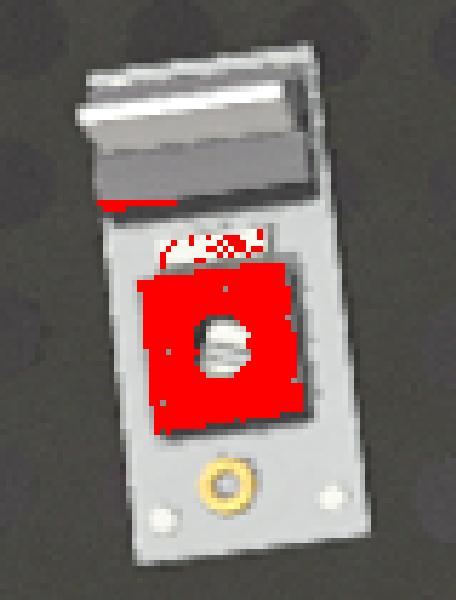

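```bash
python3 - <<'E'
from h import *
t=load("top");s=load("scene")
# top: turret colour mask
g=cv2.cvtColor(t["img"],cv2.COLOR_RGB2GRAY)
P=cloud(t); m=np.zeros((420,560),bool); m[214:248,192:226]=1
tm=(m&(P[...,2]>0.06)&(P[...,2]<0.085)).astype(np.uint8)
cs,h=cv2.findContours(tm,cv2.RETR_CCOMP,cv2.CHAIN_APPROX_NONE)
for k in sorted(cs,key=cv2.contourArea)[-3:]:
    p=plane(t,k.reshape(-1,2),0.07)[:,:2]; M=cv2.moments((p*1000).astype(np.float32)); print(cv2.contourArea(k),M["m10"]/M["m00"],M["m01"]/M["m00"],cv2.minAreaRect((p*1000).astype(np.float32)))
print("rect corners -> px",proj(t,np.array([[.5327,.1825,.07]])),proj(s,np.array([[.5327,.1825,.07],[.483,-.214,.084]])))
# upsampled crops
a=cv2.resize(t["img"][208:252,186:230],(600,600),interpolation=cv2.INTER_CUBIC)
b=cv2.resize(s["img"][185:225,308:348],(600,600),interpolation=cv2.INTER_CUBIC)
cv2.imwrite("pics/bore.png",cv2.resize(np.hstack([a,b]),(800,400))[:,:,::-1])
E
```

```text
2.0 559.4539286281963 181.59311935691898 ((559.454345703125, 181.5931396484375), (3.8641295433044434, 3.695749282836914), 46.744781494140625)
104.0 532.8624831374535 182.28452882411935 ((532.8604736328125, 182.80804443359375), (30.366361618041992, 29.389223098754883), 46.96159744262695)
647.0 532.9509538690055 182.79793717123715 ((532.6580810546875, 182.49264526367188), (72.06890106201172, 67.96038055419922), 8.972126007080078)
rect corners -> px [[208.11431093 230.04269075]] [[328.20113116 201.16441825]
 [196.09509464 174.72152246]]
```

View pics/bore.png

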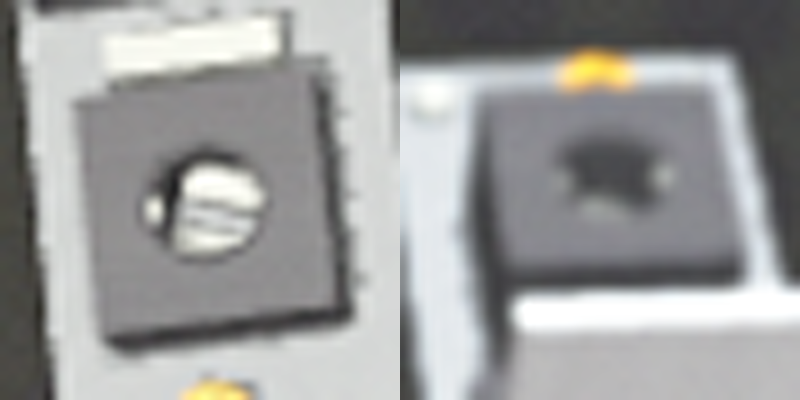

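```bash
cat >> h.py <<'E'
def todo(xyz,yaw):
    """shift and turn for TCP at xyz, tool x at world yaw deg, pointing down"""
    from station import ctrl
    from scipy.spatial.transform import Rotation as R
    s=ctrl.state(); A=np.array(s["eef_rot"]); p=np.array(s["ee_pos"])
    y=np.radians(yaw); T=np.array([[np.cos(y),np.sin(y),0],[np.sin(y),-np.cos(y),0],[0,0,-1]])
    print("dpos mm",np.round(A.T@(np.array(xyz)-p)*1000,1),"drot",np.round(R.from_matrix(A.T@T).as_rotvec(degrees=True),2))
def st():
    from station import ctrl
    s=ctrl.state(); A=np.array(s["eef_rot"])
    print("t",round(float(s["time_s"]),2),"p",np.round(s["ee_pos"],4),"yaw",round(float(np.degrees(np.arctan2(A[1,0],A[0,0]))),2),"zax",np.round(A[:,2],4),"F",np.round(s["ft_force"],2),"T",np.round(s["torque"],3),"w",round(float(s["grip_width"]),3),"j7",round(float(s["joints"][6]),2))
E
python3 -c "
from h import *
todo([.483,-.214,.2],-25.1)"
```

```text
dpos mm [ 389.5 -267.6   -6.1] drot [-7.00e-02  4.00e-02  4.37e+01]
```

```bash
python3 -m handwheel '[{"jaw":0.06,"delta_pos":[0.06,-0.04,-0.03],"delta_rot":[0,0,8]},{"jaw":0.06,"delta_pos":[0.11,-0.075,-0.03],"delta_rot":[0,0,16]},{"jaw":0.06,"delta_pos":[0.16,-0.11,-0.03],"delta_rot":[0,0,24]},{"jaw":0.06,"delta_pos":[0.21,-0.145,-0.03],"delta_rot":[0,0,32]},{"jaw":0.06,"delta_pos":[0.26,-0.18,-0.03],"delta_rot":[0,0,40]},{"jaw":0.06,"delta_pos":[0.31,-0.215,-0.03],"delta_rot":[0,0,43.7]},{"jaw":0.06,"delta_pos":[0.36,-0.247,-0.02],"delta_rot":[0,0,43.7]},{"jaw":0.06,"delta_pos":[0.3895,-0.2675,-0.006],"delta_rot":[-0.07,0.04,43.7]},{"jaw":0.06,"delta_pos":[0.3895,-0.2675,-0.006],"delta_rot":[-0.07,0.04,43.7]},{"jaw":0.06,"delta_pos":[0.3895,-0.2675,-0.006],"delta_rot":[-0.07,0.04,43.7]}]'
python3 - <<'E'
from h import *
st(); todo([.483,-.214,.12],-25.1)
t=grab("top",1); cv2.imwrite("pics/t1.png",cv2.resize(t["img"][190:300,280:420],(763,600),interpolation=cv2.INTER_CUBIC)[:,:,::-1])
t=grab("scene",1); cv2.imwrite("pics/s1.png",cv2.resize(t["img"][100:230,130:300],(784,600),interpolation=cv2.INTER_CUBIC)[:,:,::-1])
E
```

```text
time_s: 1.35
ee_pos: [0.4824, -0.2148, 0.1997]
eef_rot: [[0.905, -0.425, -0.001], [-0.425, -0.905, -0.0], [-0.001, 0.001, -1.0]]
ft_force: [1.1, 0.1, 0.7]
grip_width: 0.655
t 1.35 p [ 0.4824 -0.2148  0.1997] yaw -25.12 zax [-9.e-04 -3.e-04 -1.e+00] F [1.07 0.14 0.69] T [0.023 0.073 0.007] w 0.655 j7 -1.71
dpos mm [ 0.2 -1.  79.7] drot [ 0.04  0.04 -0.02]
```

View pics/s1.png

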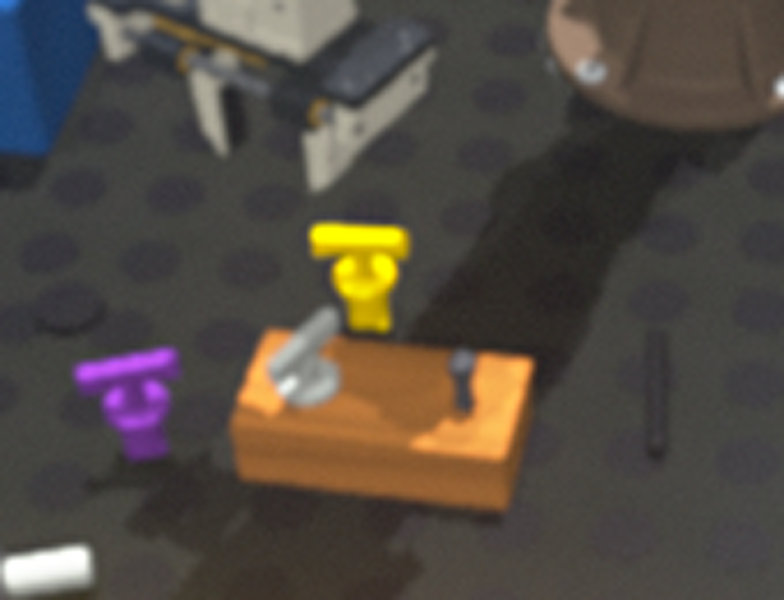

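The gripper is above and behind the key in view (fingertips near scene (187,138)), aligned and clear. Descending.

```bash
python3 -c "
from h import *
c=load('scene',1); print(proj(c,[[.4824,-.2148,.2]]))"
python3 -m handwheel '[{"jaw":0.06,"delta_pos":[0,-0.001,0.04],"delta_rot":[0.04,0.04,0]},{"jaw":0.06,"delta_pos":[0,-0.001,0.08],"delta_rot":[0.04,0.04,0]},{"jaw":0.06,"delta_pos":[0,-0.001,0.11],"delta_rot":[0.04,0.04,0]},{"jaw":0.06,"delta_pos":[0,-0.001,0.135],"delta_rot":[0.04,0.04,0]},{"jaw":0.06,"delta_pos":[0,-0.001,0.135],"delta_rot":[0.04,0.04,0]}]'
python3 - <<'E'
from h import *
st()
t=grab("scene",2); cv2.imwrite("pics/s2.png",cv2.resize(t["img"][130:220,150:270],(800,600),interpolation=cv2.INTER_CUBIC)[:,:,::-1])
t=grab("top",2); cv2.imwrite("pics/t2.png",cv2.resize(t["img"][210:290,310:410],(750,600),interpolation=cv2.INTER_CUBIC)[:,:,::-1])
E
```

```text
[[191.45742307 144.58679039]]
time_s: 2.08
ee_pos: [0.4808, -0.2157, 0.0639]
eef_rot: [[0.904, -0.428, -0.002], [-0.428, -0.904, 0.0], [-0.002, 0.001, -1.0]]
ft_force: [-1.0, 0.2, 0.6]
grip_width: 0.652
t 2.08 p [ 0.4808 -0.2157  0.0639] yaw -25.35 zax [-2.3e-03  4.0e-04 -1.0e+00] F [-0.98  0.24  0.57] T [ 0.029 -0.022  0.081] w 0.652 j7 -1.73
```

View pics/s2.png

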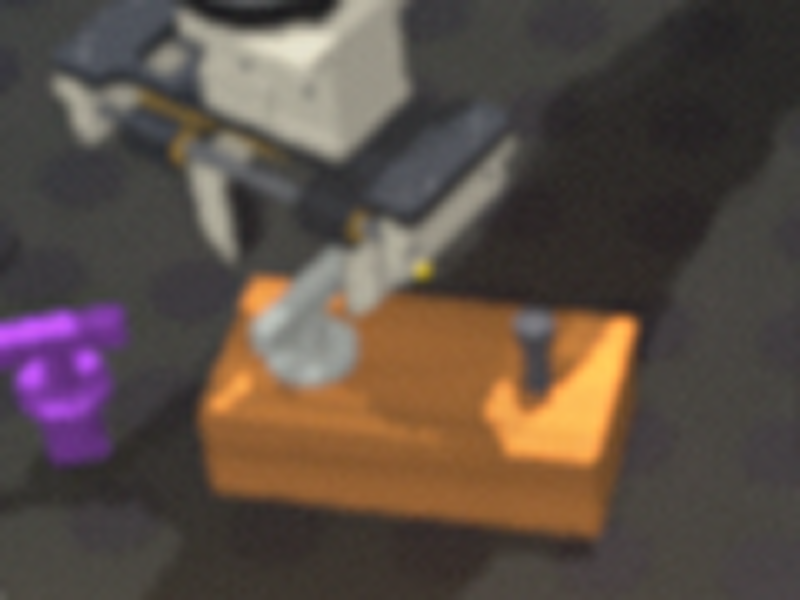

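View pics/t2.png

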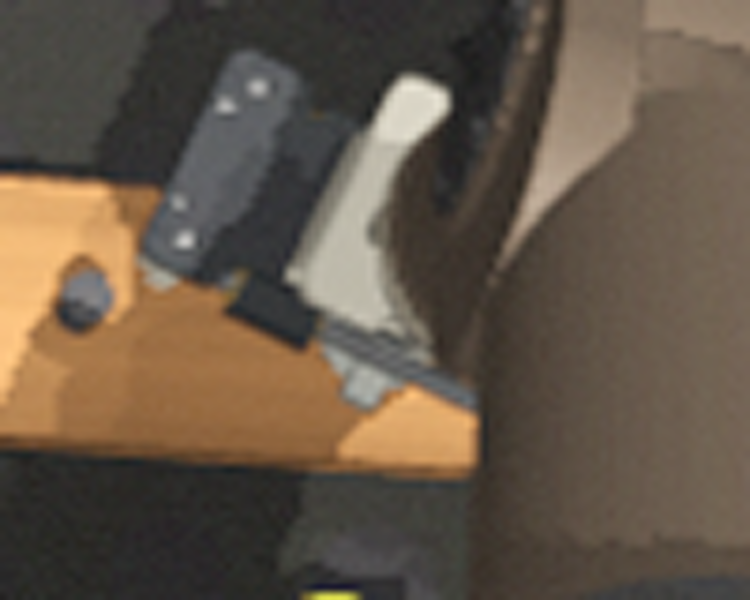

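```bash
python3 - <<'E'
from h import *
c=load('scene',2); t=load('top',2)
p=np.array([.4808,-.2157,.0639]); y=np.array([-.428,-.904,0])
for d in (-.03,0,.03): print(d,proj(c,[p+y*d]),(proj(c,[p+y*d])-[150,130])*6.667,(proj(t,[p+y*d])-[310,210])*7.5)
print((proj(c,[[.483,-.214,.084],[.483,-.214,.092],[.454,-.2,.084],[.511,-.227,.084]])-[150,130])*6.667)
P=cloud(c)
for u,v in((320,290),(290,310),(270,325),(300,345)): print(P[int(130+v/6.667),int(150+u/6.667)])
E
```

```text
-0.03 [[204.40028406 182.69204903]] [[362.68669384 351.29789085]] [[298.66502586 290.58294489]]
0 [[196.40309449 178.98747698]] [[309.36943097 326.59950905]] [[377.01808402 329.28270937]]
0.03 [[188.5243903  175.33769675]] [[256.84211011 302.26642425]] [[455.67626739 368.13331973]]
[[307.31599594 298.15839027]
 [305.40698257 285.18029868]
 [351.14057193 256.68437445]
 [265.01835277 339.38171558]]
[ 0.48840143 -0.20874337  0.09675784]
[ 0.5019469  -0.21784206  0.09639972]
[ 0.5096577  -0.22527335  0.09481809]
[ 0.49065655 -0.22088062  0.06441877]
```

```bash
python3 - <<'E'
from h import *
c=load('scene',2); P=cloud(c)
for u,v in((362,300),(362,285),(375,270),(232,250),(225,230),(205,200),(400,260),(460,200)):
    print((u,v),P[int(round(130+v/6.667-.5)),int(round(150+u/6.667-.5))].round(3))
c=load('top',2); P=cloud(c)
for u,v in((155,275),(180,270),(345,350),(365,390),(420,350),(410,90)): print((u,v),P[int(round(210+v/7.5-.5)),int(round(310+u/7.5-.5))].round(3))
E
```

```text
(362, 300) [ 0.509 -0.182  0.116]
(362, 285) [ 0.51  -0.181  0.124]
(375, 270) [ 0.505 -0.176  0.128]
(232, 250) [ 0.476 -0.25   0.105]
(225, 230) [ 0.474 -0.252  0.115]
(205, 200) [ 0.468 -0.26   0.129]
(400, 260) [ 0.551 -0.153  0.181]
(460, 200) [ 0.522 -0.133  0.19 ]
(155, 275) [ 0.483 -0.122  0.185]
(180, 270) [ 0.48  -0.129  0.205]
(345, 350) [ 0.461 -0.184  0.18 ]
(365, 390) [ 0.457 -0.205  0.09 ]
(420, 350) [ 0.449 -0.186  0.293]
(410, 90) [ 0.527 -0.188  0.263]
```

```bash
python3 - <<'E'
from h import *
c=load('scene',2)
a=cv2.resize(c["img"][140:190,170:220],(600,600),interpolation=cv2.INTER_NEAREST).astype(float)
a=np.clip(255*(a/255)**.6,0,255).astype(np.uint8)
cv2.imwrite("pics/s2z.png",a[:,:,::-1])
E
```

```text
(no output)
```

View pics/s2z.png

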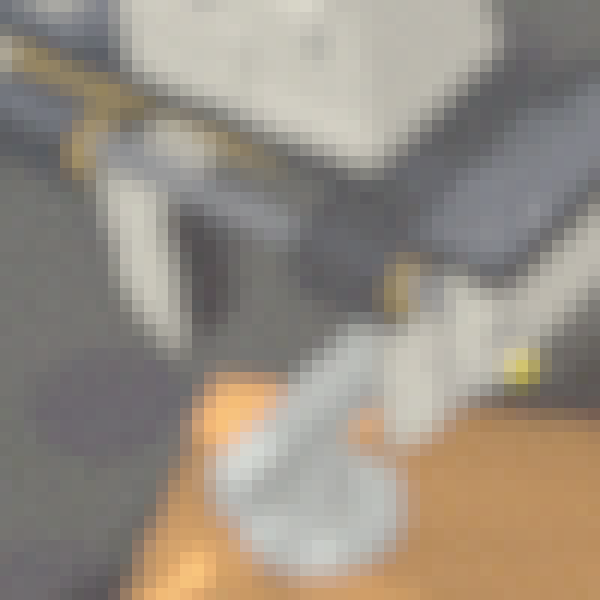

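The right fingertip sits beside the bar (px (204,177)), the tips appearing a little higher than predicted. I'll close and check the width.

```bash
python3 -m handwheel '[{"jaw":0.0,"delta_pos":[0,0,0],"delta_rot":[0,0,0]},{"jaw":0.0,"delta_pos":[0,0,0],"delta_rot":[0,0,0]},{"jaw":0.0,"delta_pos":[0,0,0],"delta_rot":[0,0,0]},{"jaw":0.0,"delta_pos":[0,0,0],"delta_rot":[0,0,0]},{"jaw":0.0,"delta_pos":[0,0,0],"delta_rot":[0,0,0]},{"jaw":0.0,"delta_pos":[0,0,0],"delta_rot":[0,0,0]}]'
python3 - <<'E'
from h import *
st()
t=grab("scene",3); cv2.imwrite("pics/s3.png",cv2.resize(t["img"][130:220,150:270],(800,600),interpolation=cv2.INTER_CUBIC)[:,:,::-1])
t=grab("top",3); cv2.imwrite("pics/t3.png",cv2.resize(t["img"][210:290,310:410],(750,600),interpolation=cv2.INTER_CUBIC)[:,:,::-1])
E
```

```text
time_s: 2.92
ee_pos: [0.4828, -0.2158, 0.0659]
eef_rot: [[0.904, -0.428, 0.001], [-0.428, -0.904, -0.001], [0.002, 0.0, -1.0]]
ft_force: [-0.3, 0.2, -1.4]
grip_width: 0.049
t 2.92 p [ 0.4828 -0.2158  0.0659] yaw -25.31 zax [ 1.4e-03 -7.0e-04 -1.0e+00] F [-0.29  0.21 -1.36] T [0.081 0.012 0.05 ] w 0.049 j7 -1.73
```

View pics/s3.png

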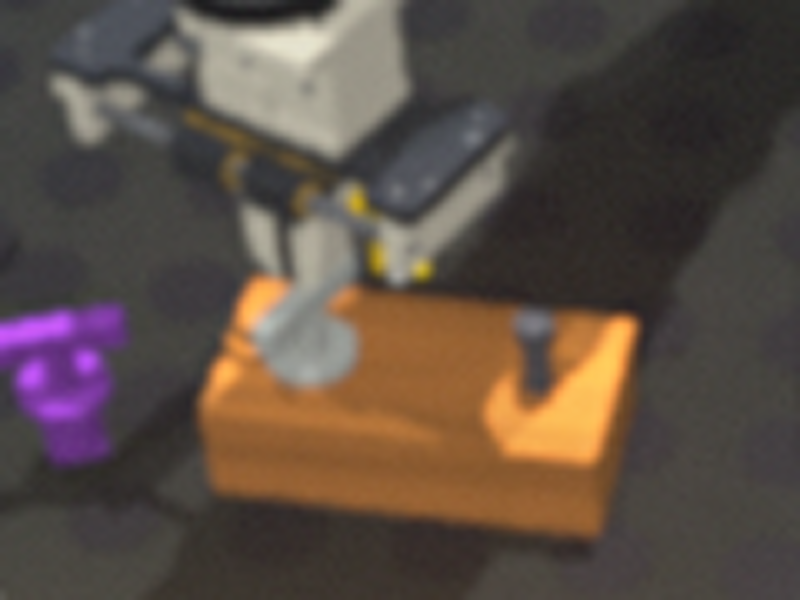

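View pics/t3.png

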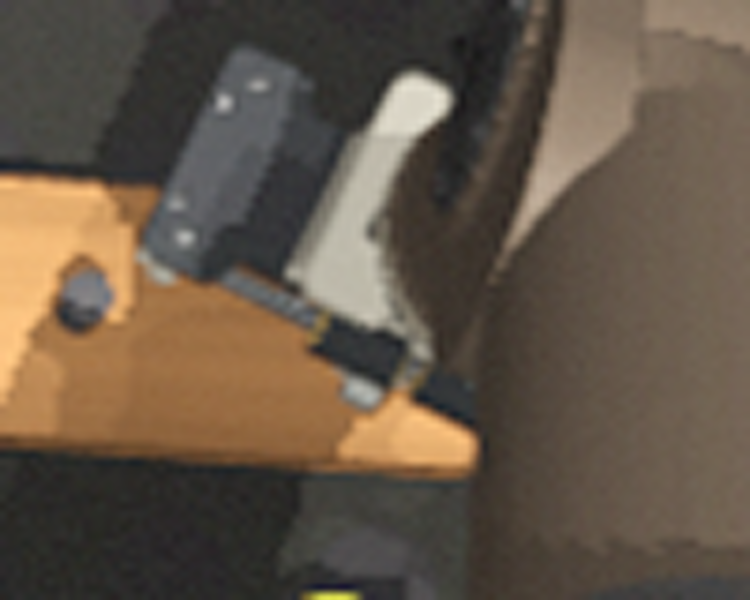

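```bash
python3 - <<'E'
from h import *
c=load('scene',3); t=load('top',3)
p=np.array([.4828,-.2158,.0659])
for d in ([0,0,0],[0,0,.02],[0,0,.035],[-.015,0,0],[-.02,.009,0]):
    d=np.array(d); print(d,((proj(c,[p+d])-[150,130])*6.667).round(),"top",((proj(t,[p+d])-[310,210])*7.5).round())
for z in (.1,.13,.16): print(z,((proj(t,[[.4828,-.2158,z]])-[310,210])*7.5).round(),((proj(c,[[.4828,-.2158,z]])-[150,130])*6.667).round())
a=cv2.resize(c["img"][140:190,170:220],(600,600),interpolation=cv2.INTER_NEAREST).astype(float)
a=np.clip(255*(a/255)**.6,0,255).astype(np.uint8)
cv2.imwrite("pics/s3z.png",a[:,:,::-1])
P=cloud(c)
for u,v in((270,250),(310,250),(320,270),(340,250),(300,180)): print((u,v),P[int(round(130+v/6.667-.5)),int(round(150+u/6.667-.5))].round(3))
E
```

```text
[0 0 0] [[308. 326.]] top [[378. 323.]]
[0.   0.   0.02] [[303. 294.]] top [[389. 316.]]
[0.    0.    0.035] [[299. 270.]] top [[397. 310.]]
[-0.015  0.     0.   ] [[315. 304.]] top [[379. 366.]]
[-0.02   0.009  0.   ] [[336. 298.]] top [[353. 380.]]
0.1 [[397. 311.]] [[300. 271.]]
0.13 [[414. 300.]] [[292. 221.]]
0.16 [[432. 288.]] [[284. 170.]]
(270, 250) [ 0.485 -0.228  0.116]
(310, 250) [ 0.498 -0.206  0.13 ]
(320, 270) [ 0.499 -0.204  0.119]
(340, 250) [ 0.486 -0.198  0.12 ]
(300, 180) [ 0.518 -0.201  0.19 ]
```

View pics/s3z.png

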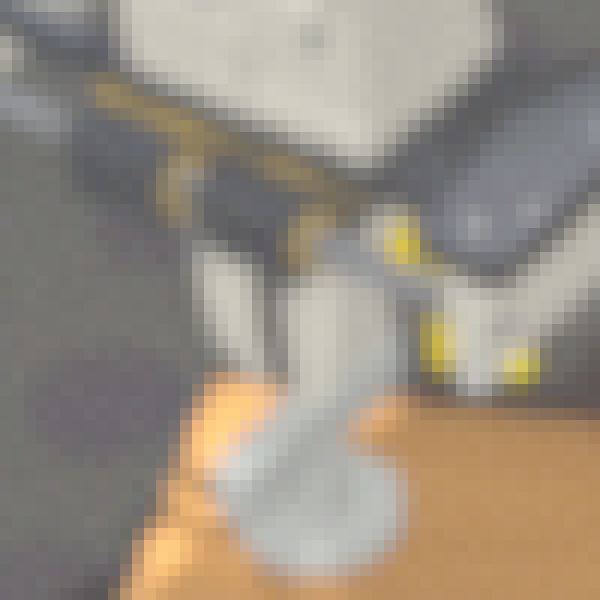

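```bash
python3 -m handwheel '[{"jaw":0.0,"delta_pos":[0,0,0],"delta_rot":[0,0,0]},{"jaw":0.0,"delta_pos":[0,0,0],"delta_rot":[0,0,0]}]'; python3 -c "
from h import *
st()"
```

```text
time_s: 3.28
ee_pos: [0.4828, -0.2158, 0.0659]
eef_rot: [[0.904, -0.428, 0.001], [-0.428, -0.904, -0.001], [0.002, 0.0, -1.0]]
ft_force: [-0.4, -0.5, -0.6]
grip_width: 0.005
t 3.27 p [ 0.4828 -0.2158  0.0659] yaw -25.32 zax [ 1.4e-03 -7.0e-04 -1.0e+00] F [-0.39 -0.51 -0.65] T [0.084 0.063 0.025] w 0.005 j7 -1.73
```

The jaws closed fully on nothing, so the real fingertips sit about 28 mm above the reported TCP, as the scene view suggested. I'll reopen and go lower in small steps, watching force.

```bash
python3 -m handwheel '[{"jaw":0.06,"delta_pos":[0,0,0],"delta_rot":[0,0,0]},{"jaw":0.06,"delta_pos":[0,0,0],"delta_rot":[0,0,0]},{"jaw":0.06,"delta_pos":[0,0,0],"delta_rot":[0,0,0]},{"jaw":0.06,"delta_pos":[0,0,0],"delta_rot":[0,0,0]},{"jaw":0.06,"delta_pos":[0,0,0],"delta_rot":[0,0,0]},{"jaw":0.06,"delta_pos":[0,0,0.004],"delta_rot":[0,0,0]},{"jaw":0.06,"delta_pos":[0,0,0.008],"delta_rot":[0,0,0]},{"jaw":0.06,"delta_pos":[0,0,0.012],"delta_rot":[0,0,0]},{"jaw":0.06,"delta_pos":[0,0,0.012],"delta_rot":[0,0,0]}]'
python3 - <<'E'
from h import *
st()
t=grab("scene",4); a=cv2.resize(t["img"][140:190,165:225],(720,600),interpolation=cv2.INTER_CUBIC).astype(float)
cv2.imwrite("pics/s4.png",(255*(a.clip(0,255)/255)**.6).astype(np.uint8)[:,:,::-1])
E
```

```text
time_s: 4.4
ee_pos: [0.4825, -0.2157, 0.0534]
eef_rot: [[0.904, -0.428, 0.001], [-0.428, -0.904, -0.0], [0.001, 0.0, -1.0]]
ft_force: [-0.1, -0.3, 0.2]
grip_width: 0.654
t 4.4 p [ 0.4825 -0.2157  0.0534] yaw -25.31 zax [ 6.e-04 -5.e-04 -1.e+00] F [-0.09 -0.26  0.23] T [0.029 0.012 0.051] w 0.654 j7 -1.73
```

View pics/s4.png

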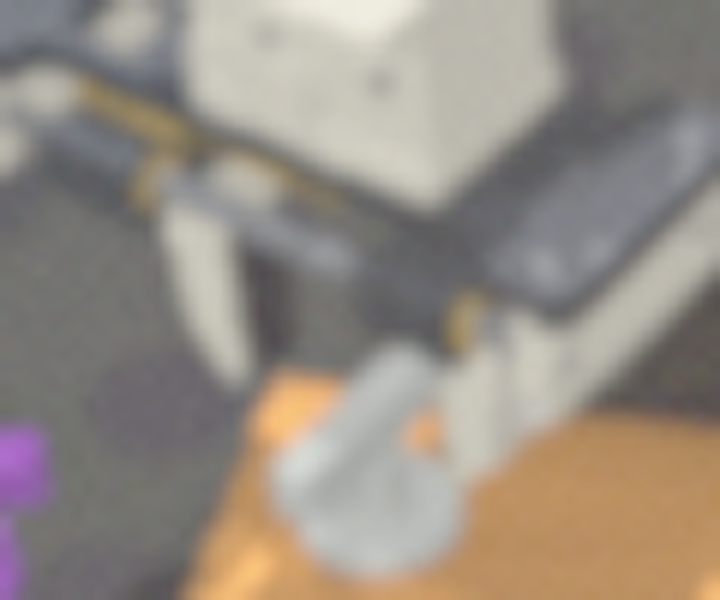

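Fingertip midpoint is now at scene px (194,176), matching z ≈ 0.077 m on the key axis. Another 13 mm down, then close.

```bash
python3 -m handwheel '[{"jaw":0.06,"delta_pos":[0,0,0.004],"delta_rot":[0,0,0]},{"jaw":0.06,"delta_pos":[0,0,0.008],"delta_rot":[0,0,0]},{"jaw":0.06,"delta_pos":[0,0,0.013],"delta_rot":[0,0,0]},{"jaw":0.06,"delta_pos":[0,0,0.013],"delta_rot":[0,0,0]}]'
python3 -c "
from h import *
st()"
python3 -m handwheel '[{"jaw":0.0,"delta_pos":[0,0,0],"delta_rot":[0,0,0]},{"jaw":0.0,"delta_pos":[0,0,0],"delta_rot":[0,0,0]},{"jaw":0.0,"delta_pos":[0,0,0],"delta_rot":[0,0,0]},{"jaw":0.0,"delta_pos":[0,0,0],"delta_rot":[0,0,0]},{"jaw":0.0,"delta_pos":[0,0,0],"delta_rot":[0,0,0]},{"jaw":0.0,"delta_pos":[0,0,0],"delta_rot":[0,0,0]},{"jaw":0.0,"delta_pos":[0,0,0],"delta_rot":[0,0,0]},{"jaw":0.0,"delta_pos":[0,0,0],"delta_rot":[0,0,0]}]'
python3 - <<'E'
from h import *
st()
t=grab("scene",5); a=cv2.resize(t["img"][140:190,165:225],(720,600),interpolation=cv2.INTER_CUBIC).astype(float)
cv2.imwrite("pics/s5.png",(255*(a.clip(0,255)/255)**.6).astype(np.uint8)[:,:,::-1])
E
```

```text
time_s: 4.95
ee_pos: [0.4823, -0.2156, 0.0401]
eef_rot: [[0.904, -0.428, 0.0], [-0.428, -0.904, -0.0], [0.0, 0.0, -1.0]]
ft_force: [-0.6, 0.2, -0.3]
grip_width: 0.655
t 4.95 p [ 0.4823 -0.2156  0.0401] yaw -25.31 zax [ 0.e+00 -2.e-04 -1.e+00] F [-0.59  0.19 -0.33] T [0.081 0.037 0.013] w 0.655 j7 -1.73
time_s: 5.95
ee_pos: [0.4823, -0.2156, 0.0401]
eef_rot: [[0.904, -0.428, 0.0], [-0.428, -0.904, -0.0], [0.0, 0.0, -1.0]]
ft_force: [-0.6, -0.0, 1.3]
grip_width: 0.145
t 5.95 p [ 0.4823 -0.2156  0.0401] yaw -25.31 zax [ 1.e-04 -2.e-04 -1.e+00] F [-0.59 -0.03  1.34] T [0.134 0.008 0.007] w 0.145 j7 -1.73
```

View pics/s5.png

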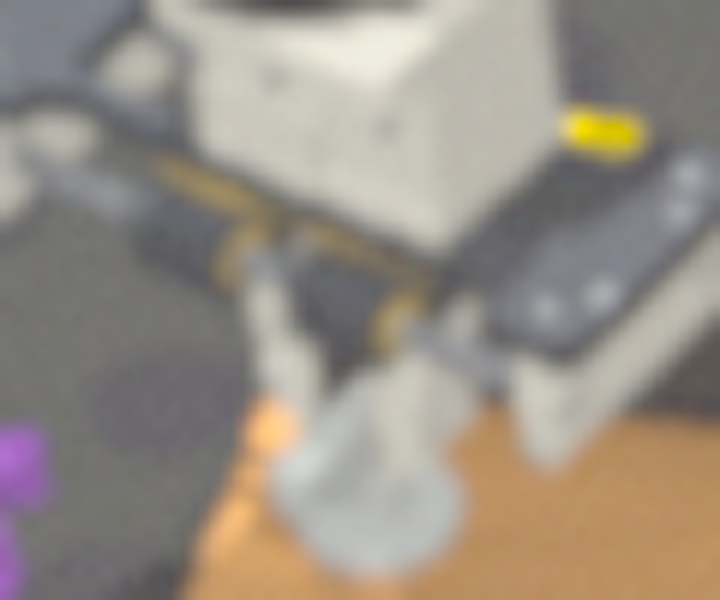

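Width 13 mm, so the bar is held, with the fingers each side of it around px (198,173). The bar centre is at TCP + 44 mm. Lift.

```bash
python3 -m handwheel '[{"jaw":0.0,"delta_pos":[0,0,-0.01],"delta_rot":[0,0,0]},{"jaw":0.0,"delta_pos":[0,0,-0.025],"delta_rot":[0,0,0]},{"jaw":0.0,"delta_pos":[0,0,-0.05],"delta_rot":[0,0,0]},{"jaw":0.0,"delta_pos":[0,0,-0.08],"delta_rot":[0,0,0]},{"jaw":0.0,"delta_pos":[0,0,-0.12],"delta_rot":[0,0,0]},{"jaw":0.0,"delta_pos":[0,0,-0.14],"delta_rot":[0,0,0]},{"jaw":0.0,"delta_pos":[0,0,-0.14],"delta_rot":[0,0,0]}]'
python3 - <<'E'
from h import *
st()
t=grab("scene",6); a=cv2.resize(t["img"][90:190,145:245],(600,600),interpolation=cv2.INTER_CUBIC).astype(float)
cv2.imwrite("pics/s6.png",(255*(a.clip(0,255)/255)**.6).astype(np.uint8)[:,:,::-1])
todo([.5327,.1825,.18],85)
E
```

```text
time_s: 6.88
ee_pos: [0.4834, -0.216, 0.1825]
eef_rot: [[0.904, -0.428, 0.004], [-0.428, -0.904, -0.002], [0.004, -0.0, -1.0]]
ft_force: [1.4, -0.2, -2.2]
grip_width: 0.141
t 6.88 p [ 0.4834 -0.216   0.1825] yaw -25.32 zax [ 0.004  -0.0016 -1.    ] F [ 1.4  -0.16 -2.23] T [ 0.021 -0.006  0.061] w 0.141 j7 -1.71
dpos mm [-124.9 -381.4    0.7] drot [ 1.1000e-01 -7.0000e-02 -1.1031e+02]
```

View pics/s6.png

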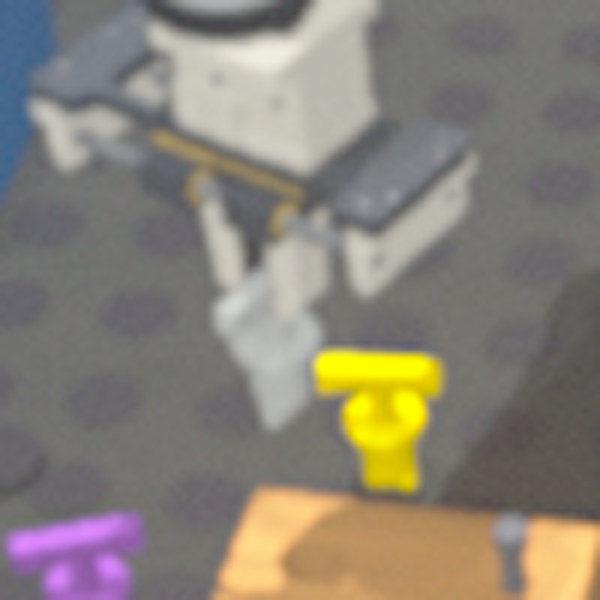

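Key lifted, hanging upright with its tip at scene px (190,161), −2.2 N on the wrist. Carry it over the socket.

```bash
python3 -c "
from h import *
c=load('scene',6); print(proj(c,[[.4834,-.216,.1505],[.4834,-.216,.1265]]))"
python3 -m handwheel '[{"jaw":0.0,"delta_pos":[-0.012,-0.035,0],"delta_rot":[0,0,-10]},{"jaw":0.0,"delta_pos":[-0.026,-0.08,0],"delta_rot":[0,0,-20]},{"jaw":0.0,"delta_pos":[-0.041,-0.125,0],"delta_rot":[0,0,-30]},{"jaw":0.0,"delta_pos":[-0.056,-0.17,0],"delta_rot":[0,0,-40]},{"jaw":0.0,"delta_pos":[-0.07,-0.215,0],"delta_rot":[0,0,-50]},{"jaw":0.0,"delta_pos":[-0.085,-0.26,0],"delta_rot":[0,0,-60]},{"jaw":0.0,"delta_pos":[-0.1,-0.305,0],"delta_rot":[0,0,-70]},{"jaw":0.0,"delta_pos":[-0.113,-0.345,0],"delta_rot":[0,0,-80]},{"jaw":0.0,"delta_pos":[-0.122,-0.373,0],"delta_rot":[0,0,-90]},{"jaw":0.0,"delta_pos":[-0.125,-0.381,0],"delta_rot":[0,0,-100]}]'
python3 - <<'E'
from h import *
st()
todo([.5327,.1825,.18],85)
E
```

```text
[[192.92566063 158.04976083]
 [193.84194482 164.22161138]]
time_s: 8.18
ee_pos: [0.5312, 0.1846, 0.1793]
eef_rot: [[0.255, 0.967, -0.001], [0.967, -0.255, -0.0], [-0.0, -0.001, -1.0]]
ft_force: [-0.3, -1.2, -1.5]
grip_width: 0.142
t 8.18 p [0.5312 0.1846 0.1793] yaw 75.21 zax [-7.e-04 -1.e-04 -1.e+00] F [-0.35 -1.2  -1.49] T [-0.094 -0.074  0.008] w 0.142 j7 -0.91
dpos mm [-1.7  2.  -0.7] drot [-0.04  0.01 -9.79]
```

```bash
python3 -m handwheel '[{"jaw":0.0,"delta_pos":[-0.0017,0.002,0],"delta_rot":[0,0,-9.8]},{"jaw":0.0,"delta_pos":[-0.0017,0.002,0.0],"delta_rot":[0,0,-9.8]},{"jaw":0.0,"delta_pos":[-0.0017,0.002,0.025],"delta_rot":[0,0,-9.8]},{"jaw":0.0,"delta_pos":[-0.0017,0.002,0.035],"delta_rot":[0,0,-9.8]},{"jaw":0.0,"delta_pos":[-0.0017,0.002,0.035],"delta_rot":[0,0,-9.8]},{"jaw":0.0,"delta_pos":[-0.0017,0.002,0.035],"delta_rot":[0,0,-9.8]}]'
python3 - <<'E'
from h import *
st(); todo([.5327,.1825,.14],85)
t=grab("scene",7); a=cv2.resize(t["img"][150:240,280:380],(660,594),interpolation=cv2.INTER_CUBIC).astype(float)
cv2.imwrite("pics/s7.png",(255*(a.clip(0,255)/255)**.6).astype(np.uint8)[:,:,::-1])
t=grab("top",7); a=cv2.resize(t["img"][170:270,160:260],(600,600),interpolation=cv2.INTER_CUBIC).astype(float)
cv2.imwrite("pics/t7.png",(255*(a.clip(0,255)/255)**.6).astype(np.uint8)[:,:,::-1])
E
```

```text
time_s: 8.93
ee_pos: [0.533, 0.1827, 0.145]
eef_rot: [[0.088, 0.996, 0.0], [0.996, -0.088, 0.0], [0.0, 0.0, -1.0]]
ft_force: [0.6, 0.0, -1.4]
grip_width: 0.145
t 8.93 p [0.533  0.1827 0.145 ] yaw 84.96 zax [ 0.e+00  3.e-04 -1.e+00] F [ 0.57  0.01 -1.39] T [-0.01  -0.073  0.004] w 0.145 j7 -0.77
dpos mm [-0.3 -0.3  5. ] drot [ 0.   -0.02 -0.04]
```

View pics/s7.png

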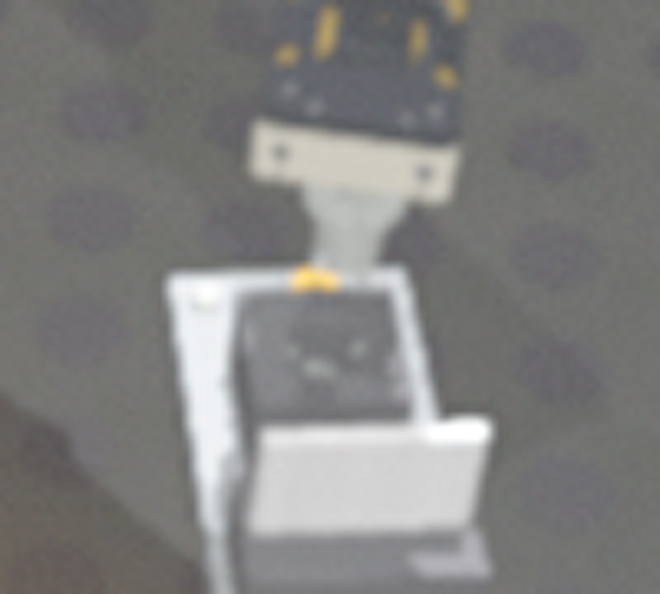

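View pics/t7.png

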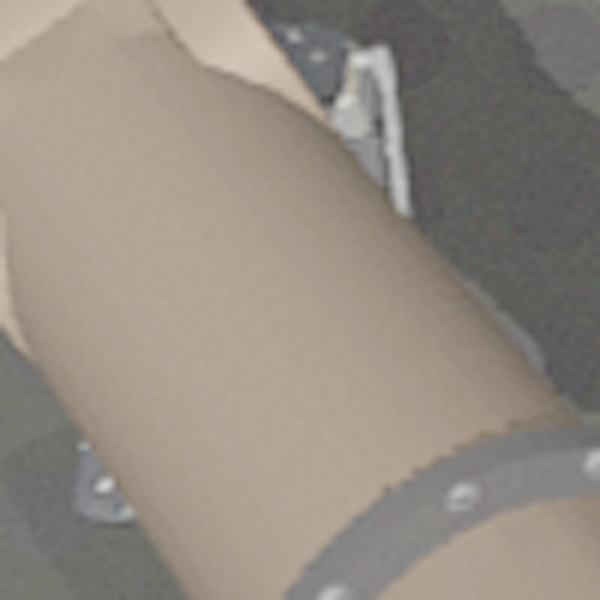

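```bash
python3 - <<'E'
from h import *
c=load('scene',7)
for P in ([.533,.1827,.113],[.533,.1827,.07],[.533,.1827,.189],[.5327,.1825,.04]): 
    q=proj(c,[P]); print(P,q,(q-[280,150])*6.6)
c=load('scene',0); h=cv2.cvtColor(c["img"],cv2.COLOR_RGB2GRAY)
print(h[194:212:1,318:342:1])
c=load('scene',7); h=cv2.cvtColor(c["img"],cv2.COLOR_RGB2GRAY); print(h[174:196,322:344])
E
```

```text
[0.533, 0.1827, 0.113] [[329.89549134 190.85947716]] [[329.31024281 269.67254924]]
[0.533, 0.1827, 0.07] [[328.26852639 201.24573604]] [[318.57227416 338.22185788]]
[0.533, 0.1827, 0.189] [[332.97246413 171.19682444]] [[349.61826325 139.89904132]]
[0.5327, 0.1825, 0.04] [[327.11223325 208.12018322]] [[310.94073945 383.59320927]]
[[158 154 151 152 150 153 156 154 145 143 143 149 150 147 144 142 143 142
  143 144 150 183 216 197]
 [140 139 138 137 138 138 138 138 136 135 136 136 136 136 136 135 136 136
  136 132 139 173 216 210]
 [136 137 137 136 138 138 137 138 137 135 136 136 135 136 138 137 136 134
  136 136 138 163 209 212]
 [137 139 140 137 140 139 137 136 132 128 127 126 127 133 135 136 139 139
  139 137 137 155 198 210]
 [139 142 139 139 139 137 132 124 117 111 112 113 113 119 125 132 137 140
  140 139 138 152 192 211]
 [139 138 139 141 139 131 116 104  94  90  89  89  93  97 108 118 128 136
  141 140 139 147 184 213]
 [141 142 142 141 137 121 101  83  78  78  78  77  78  81  88 106 126 134
  139 139 138 142 175 217]
 [139 141 142 141 136 121 103  81  72  76  75  74  75  74  82 
[... 2396 characters left out ...]
0 150 147 142 124  91  63  54
   55  57  59  59]
 [ 58  60  63  67  85 125 153 152 144 148 150 147 144 140 117  86  65  62
   64  57  55  59]
 [ 95  99 106 120 140 159 174 163 153 153 152 151 148 147 138 124 117 119
  110  81  59  59]
 [153 162 172 191 197 195 197 194 185 176 170 163 157 159 171 178 177 181
  168 112  66  57]
 [183 187 203 209 199 187 189 201 201 189 178 172 159 163 180 188 189 199
  190 135  75  60]
 [155 157 168 167 153 137 138 154 160 148 140 142 136 137 147 153 157 179
  190 151  95  63]
 [109 111 115 110 100  88  88  96  95  93  91  98  97  99 101 102 109 150
  188 175 119  67]
 [ 88  90  90  87  83  76  73  76  72  71  73  76  75  76  75  74  81 129
  186 188 128  69]]
```

```bash
python3 - <<'E'
from h import *
c=load('scene',7)
a=cv2.resize(c["img"][160:205,310:355],(600,600),interpolation=cv2.INTER_NEAREST)
for z in np.arange(.113,.2,.012):
    for d,col in ((-.013,(255,0,0)),(0,(0,255,0)),(.013,(255,0,0))):
        q=proj(c,[[.533,.1827+d,z]])[0]; cv2.circle(a,tuple(int(v) for v in (q-[310,160]+.5)*600/45),3,col,-1)
c=load('scene',6)
b=cv2.resize(c["img"][125:170,170:215],(600,600),interpolation=cv2.INTER_NEAREST)
for z in np.arange(.1505,.24,.012):
    q=proj(c,[[.4834,-.216,z]])[0]; cv2.circle(b,tuple(int(v) for v in (q-[170,125]+.5)*600/45),3,(0,255,0),-1)
cv2.imwrite("pics/ax.png",cv2.resize(np.hstack([a,b]),(800,400))[:,:,::-1])
E
```

```text
(no output)
```

View pics/ax.png

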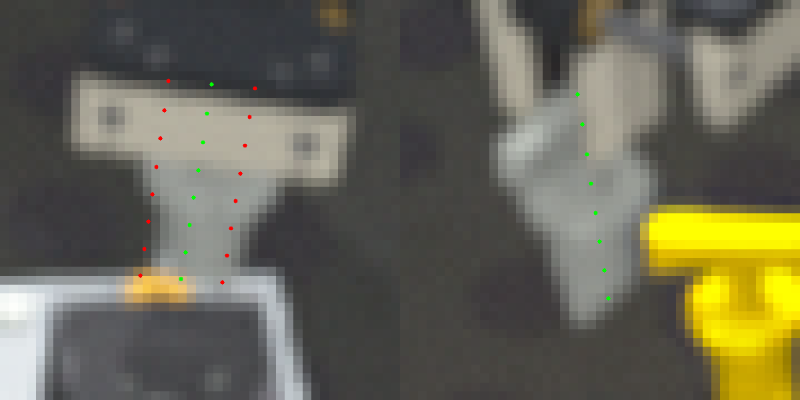

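```bash
python3 - <<'E'
from h import *
for i in (7,):
    c=load('scene',i); g=cv2.cvtColor(c["img"],cv2.COLOR_RGB2GRAY).astype(float)
    for v in range(177,190):
        r=g[v,318:352]; th=(60+152)/2; k=np.where(r>th)[0]
        k=k[(k>3)]
        l,rr=k[0],k[-1]
        L=318+l-(r[l]-th)/(r[l]-r[l-1]) if l>0 else 0
        R=318+rr+(r[rr]-th)/(r[rr]-r[rr+1]) if rr<33 else 0
        zs=np.linspace(.1,.2,101); q=proj(c,[[.533,.1827,z] for z in zs]); u=np.interp(v,q[::-1,1],q[::-1,0]); z=np.interp(v,q[::-1,1],zs[::-1])
        print(v,"L %.1f R %.1f c %.2f w %.1f exp %.2f z %.3f d %.2f"%(L,R,(L+R)/2,R-L,u,z,(L+R)/2-u))
E
```

```text
177 L 322.0 R 348.3 c 335.15 w 26.3 exp 332.06 z 0.167 d 3.09
178 L 325.1 R 348.2 c 336.66 w 23.1 exp 331.91 z 0.163 d 4.75
179 L 325.5 R 347.9 c 336.69 w 22.3 exp 331.75 z 0.160 d 4.93
180 L 325.7 R 347.1 c 336.41 w 21.4 exp 331.60 z 0.156 d 4.81
181 L 326.2 R 340.8 c 333.48 w 14.7 exp 331.44 z 0.152 d 2.04
182 L 326.7 R 340.3 c 333.52 w 13.6 exp 331.28 z 0.148 d 2.24
183 L 327.4 R 339.4 c 333.42 w 12.1 exp 331.13 z 0.144 d 2.29
184 L 327.7 R 338.4 c 333.02 w 10.7 exp 330.97 z 0.140 d 2.05
185 L 327.7 R 337.5 c 332.59 w 9.9 exp 330.81 z 0.136 d 1.77
186 L 327.6 R 337.1 c 332.34 w 9.4 exp 330.66 z 0.132 d 1.68
187 L 327.4 R 336.8 c 332.11 w 9.3 exp 330.50 z 0.128 d 1.61
188 L 327.0 R 336.5 c 331.79 w 9.5 exp 330.34 z 0.124 d 1.45
189 L 326.5 R 336.4 c 331.44 w 9.8 exp 330.19 z 0.120 d 1.25
```

```bash
python3 - <<'E'
from h import *
c=load('scene',7); P=cloud(c)
for v in range(178,190): print(v,P[v,329:336].mean(0).round(4), P[v,331:334].std(0).round(4))
print("turret top",P[204:207,322:334].reshape(-1,3).mean(0).round(4),P[195:198,322:334].reshape(-1,3).mean(0).round(4))
c0=load('scene',0);P0=cloud(c0)
print("turret0",P0[205:208,322:334].reshape(-1,3).mean(0).round(4),P0[195:198,322:334].reshape(-1,3).mean(0).round(4))
print(proj(c,[[.613,.1757,.19],[.613,.1757,.17]]))
c=load('scene',6); P=cloud(c)
for v,u in ((148,189),(150,190),(154,190),(158,190),(160,190)): print(P[v,u-1:u+3].mean(0).round(4))
E
```

```text
178 [0.5716 0.1791 0.2003] [0.0387 0.0022 0.0371]
179 [0.5385 0.1828 0.165 ] [0.0016 0.0021 0.0018]
180 [0.5389 0.1832 0.1616] [0.0032 0.0023 0.003 ]
181 [0.5431 0.1833 0.1619] [0.0014 0.0021 0.0016]
182 [0.5465 0.1834 0.1614] [0.001  0.0023 0.0008]
183 [0.551  0.1833 0.162 ] [0.0016 0.0023 0.0013]
184 [0.5514 0.1837 0.1586] [0.0007 0.0022 0.0006]
185 [0.544  0.1849 0.1476] [0.0025 0.002  0.0026]
186 [0.5455 0.1851 0.1452] [0.0013 0.0022 0.0014]
187 [0.5458 0.1856 0.1416] [0.0011 0.0023 0.0011]
188 [0.5428 0.1863 0.1348] [0.0008 0.0023 0.0006]
189 [0.5445 0.1866 0.1325] [0.0017 0.0023 0.0017]
turret top [0.5382 0.1817 0.0595] [0.5139 0.1799 0.0718]
turret0 [0.5725 0.1786 0.0923] [0.514  0.1799 0.0718]
[[329.95980611 191.88419397]
 [329.12195127 197.21572238]]
[ 0.4985 -0.2167  0.2009]
[ 0.5048 -0.2126  0.1995]
[ 0.4982 -0.2165  0.1787]
[ 0.4953 -0.2192  0.1609]
[ 0.457  -0.2327  0.1177]
```

The scene view plus depth put the key axis near (0.5305, 0.185), about 2–3 mm off from the reported TCP in both x and y. Its height is as expected. Shift and go down to just above the mouth.

```bash
python3 -m handwheel '[{"jaw":0.0,"delta_pos":[-0.0025,0.002,0.01],"delta_rot":[0,0,0]},{"jaw":0.0,"delta_pos":[-0.0025,0.002,0.02],"delta_rot":[0,0,0]},{"jaw":0.0,"delta_pos":[-0.0025,0.002,0.03],"delta_rot":[0,0,0]},{"jaw":0.0,"delta_pos":[-0.0025,0.002,0.036],"delta_rot":[0,0,0]},{"jaw":0.0,"delta_pos":[-0.0025,0.002,0.036],"delta_rot":[0,0,0]},{"jaw":0.0,"delta_pos":[-0.0025,0.002,0.036],"delta_rot":[0,0,0]}]'
python3 - <<'E'
from h import *
st()
t=grab("scene",8); a=cv2.resize(t["img"][165:225,300:360],(600,600),interpolation=cv2.INTER_CUBIC).astype(float)
cv2.imwrite("pics/s8.png",(255*(a.clip(0,255)/255)**.6).astype(np.uint8)[:,:,::-1])
P=cloud(t)
for v in range(184,206,1): print(v,P[v,329:334].mean(0).round(4),end=' ')
E
```

```text
time_s: 9.78
ee_pos: [0.5351, 0.1803, 0.1093]
eef_rot: [[0.087, 0.996, 0.001], [0.996, -0.087, 0.001], [0.001, 0.001, -1.0]]
ft_force: [-1.3, -0.3, -2.0]
grip_width: 0.144
t 9.78 p [0.5351 0.1803 0.1093] yaw 84.98 zax [ 8.e-04  6.e-04 -1.e+00] F [-1.31 -0.31 -2.01] T [-0.003 -0.052 -0.024] w 0.144 j7 -0.8
184 [0.6209 0.1745 0.2263] 185 [0.621  0.1748 0.223 ] 186 [0.6206 0.1753 0.219 ] 187 [0.6202 0.1757 0.2151] 188 [0.6212 0.176  0.2126] 189 [0.5404 0.1842 0.1281] 190 [0.5438 0.1843 0.1276] 191 [0.5469 0.1845 0.1269] 192 [0.552  0.1844 0.1281] 193 [0.5535 0.1847 0.1257] 194 [0.5555 0.1849 0.1237] 195 [0.5479 0.1861 0.112 ] 196 [0.5457 0.1868 0.1057] 197 [0.5476 0.187  0.1037] 198 [0.5475 0.1875 0.0995] 199 [0.5468 0.188  0.0947] 200 [0.5375 0.1894 0.0809] 201 [0.5233 0.1913 0.0618] 202 [0.5242 0.1917 0.0585] 203 [0.5252 0.1921 0.0553] 204 [0.5223 0.1929 0.0479] 205 [0.5266 0.1929 0.0482]
```

View pics/s8.png

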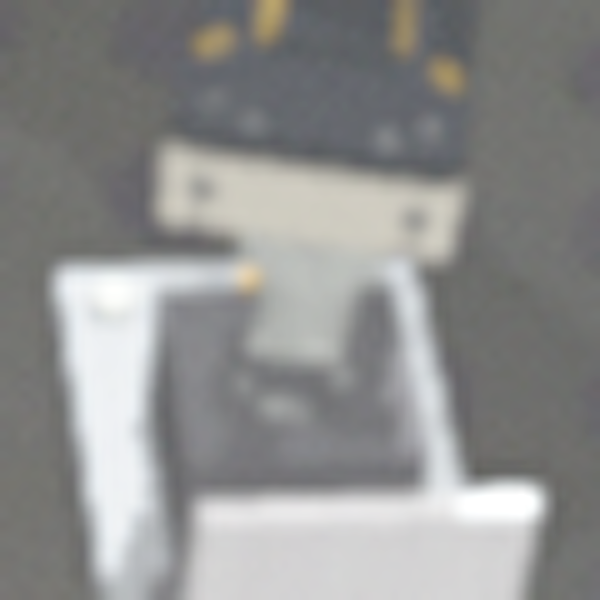

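The tang tip is at px (329.2,201) just above the bore (centre about (328.4,201)). The key sits about 2 mm toward +y and leans roughly 3°. Correct this, then lower gently into the mouth.

```bash
python3 -m handwheel '[{"jaw":0.0,"delta_pos":[-0.0028,-0.0005,0.0],"delta_rot":[0,2.5,0]},{"jaw":0.0,"delta_pos":[-0.0028,-0.0005,0.0],"delta_rot":[0,2.5,0]},{"jaw":0.0,"delta_pos":[-0.0028,-0.0005,0.0],"delta_rot":[0,2.5,0]}]'
python3 - <<'E'
from h import *
st()
t=grab("scene",9); a=cv2.resize(t["img"][180:220,310:350],(600,600),interpolation=cv2.INTER_CUBIC).astype(float)
k=15
for z in (.0795,.087,.095,.105,.115,.125):
    q=proj(t,[[.5327,.1825,z]])[0]; cv2.circle(a,tuple(int(v) for v in (q-[310,180]+.5)*15),3,(0,255,0),-1)
for th in np.linspace(0,6.28,40):
    q=proj(t,[[.5327+.0155*np.cos(th),.1825+.0155*np.sin(th),.07]])[0]; cv2.circle(a,tuple(int(v) for v in (q-[310,180]+.5)*15),2,(255,0,0),-1)
cv2.imwrite("pics/s9.png",(255*(a.clip(0,255)/255)**.6).astype(np.uint8)[:,:,::-1])
E
```

```text
time_s: 10.2
ee_pos: [0.5346, 0.1777, 0.1097]
eef_rot: [[0.087, 0.996, 0.005], [0.995, -0.088, 0.044], [0.044, 0.001, -0.999]]
ft_force: [0.6, 0.3, -3.1]
grip_width: 0.146
t 10.2 p [0.5346 0.1777 0.1097] yaw 84.98 zax [ 0.0052  0.0437 -0.999 ] F [ 0.6   0.31 -3.1 ] T [-0.081 -0.06   0.01 ] w 0.146 j7 -0.75
```

View pics/s9.png

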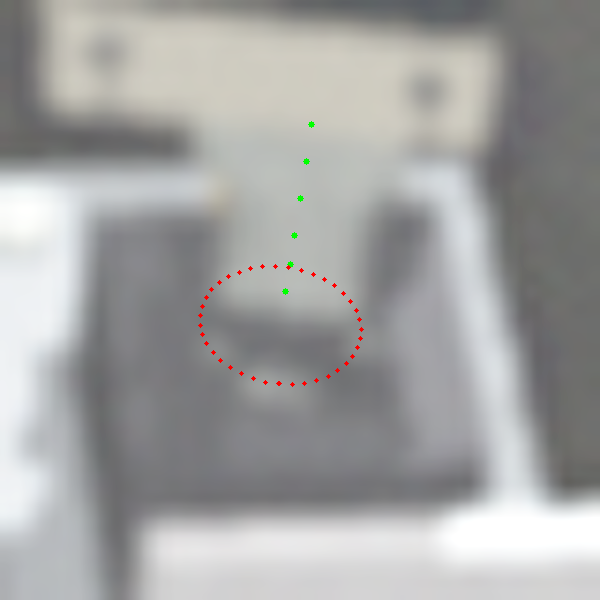

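Aligned: shank axis at px (329.6,196), on the projected bore axis, tip over the mouth. Lower 12 mm gently.

```bash
python3 -m handwheel '[{"jaw":0.0,"delta_pos":[-0.0001,0,0.003],"delta_rot":[0,0,0]},{"jaw":0.0,"delta_pos":[-0.0003,0,0.006],"delta_rot":[0,0,0]},{"jaw":0.0,"delta_pos":[-0.0003,0,0.008],"delta_rot":[0,0,0]},{"jaw":0.0,"delta_pos":[-0.0003,0,0.008],"delta_rot":[0,0,0]}]'; python3 -m handwheel '[{"jaw":0.0,"delta_pos":[-0.0001,0,0.002],"delta_rot":[0,0,0]},{"jaw":0.0,"delta_pos":[-0.0002,0,0.004],"delta_rot":[0,0,0]},{"jaw":0.0,"delta_pos":[-0.0002,0,0.004],"delta_rot":[0,0,0]}]'
python3 -c "
from h import *
st()"
```

```text
time_s: 10.75
ee_pos: [0.5344, 0.178, 0.1014]
eef_rot: [[0.087, 0.996, 0.005], [0.995, -0.087, 0.044], [0.044, 0.001, -0.999]]
ft_force: [0.3, 0.6, -2.1]
grip_width: 0.144
time_s: 11.12
ee_pos: [0.5343, 0.178, 0.0972]
eef_rot: [[0.087, 0.996, 0.004], [0.995, -0.087, 0.044], [0.044, 0.001, -0.999]]
ft_force: [1.0, -0.5, -2.2]
grip_width: 0.146
t 11.12 p [0.5343 0.178  0.0972] yaw 85.01 zax [ 0.0044  0.0436 -0.999 ] F [ 0.98 -0.47 -2.16] T [-0.119 -0.068  0.039] w 0.146 j7 -0.76
```

```bash
python3 -m handwheel '[{"jaw":0.0,"delta_pos":[-0.0001,0,0.002],"delta_rot":[0,0,0]},{"jaw":0.0,"delta_pos":[-0.0002,0,0.004],"delta_rot":[0,0,0]},{"jaw":0.0,"delta_pos":[-0.0002,0,0.004],"delta_rot":[0,0,0]}]'
python3 -m handwheel '[{"jaw":0.0,"delta_pos":[-0.0001,0,0.002],"delta_rot":[0,0,0]},{"jaw":0.0,"delta_pos":[-0.0002,0,0.004],"delta_rot":[0,0,0]},{"jaw":0.0,"delta_pos":[-0.0002,0,0.004],"delta_rot":[0,0,0]}]'
python3 - <<'E'
from h import *
st()
t=grab("scene",10); a=cv2.resize(t["img"][180:220,310:350],(600,600),interpolation=cv2.INTER_CUBIC).astype(float)
cv2.imwrite("pics/s10.png",(255*(a.clip(0,255)/255)**.6).astype(np.uint8)[:,:,::-1])
E
```

```text
time_s: 11.5
ee_pos: [0.5341, 0.1778, 0.0929]
eef_rot: [[0.087, 0.996, 0.004], [0.995, -0.087, 0.043], [0.044, 0.0, -0.999]]
ft_force: [0.4, 0.0, -2.8]
grip_width: 0.147
time_s: 11.88
ee_pos: [0.5338, 0.1776, 0.0885]
eef_rot: [[0.087, 0.996, 0.003], [0.995, -0.087, 0.043], [0.043, -0.001, -0.999]]
ft_force: [-0.1, 0.6, -3.1]
grip_width: 0.145
t 11.88 p [0.5338 0.1776 0.0885] yaw 85.01 zax [ 0.0032  0.0431 -0.9991] F [-0.11  0.59 -3.13] T [-0.059  0.033 -0.001] w 0.145 j7 -0.76
```

View pics/s10.png

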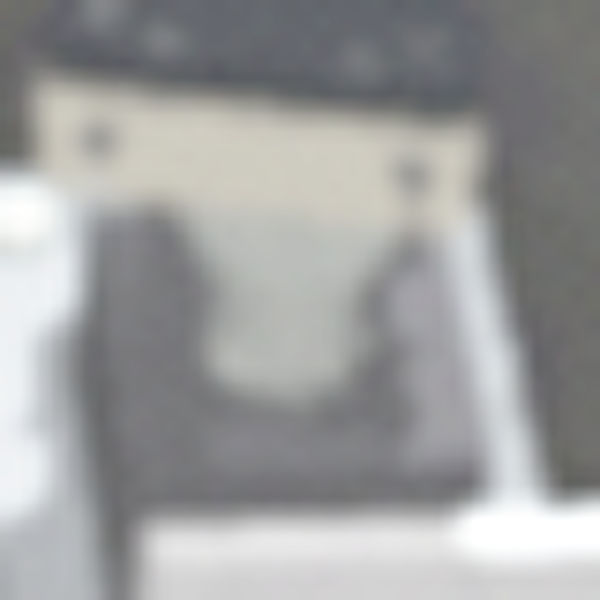

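The shank is entering the bore (lower edge at px (329,206)), with no contact force. Continue.

```bash
python3 -m handwheel '[{"jaw":0.0,"delta_pos":[-0.0001,0.0002,0.002],"delta_rot":[0,0,0]},{"jaw":0.0,"delta_pos":[-0.0002,0.0003,0.004],"delta_rot":[0,0,0]},{"jaw":0.0,"delta_pos":[-0.0002,0.0003,0.004],"delta_rot":[0,0,0]}]'
python3 -m handwheel '[{"jaw":0.0,"delta_pos":[-0.0001,0.0002,0.002],"delta_rot":[0,0,0]},{"jaw":0.0,"delta_pos":[-0.0001,0.0002,0.003],"delta_rot":[0,0,0]},{"jaw":0.0,"delta_pos":[-0.0002,0.0002,0.003],"delta_rot":[0,0,0]}]'
python3 -c "
from h import *
st()"
```

```text
time_s: 12.3
ee_pos: [0.5343, 0.1776, 0.0845]
eef_rot: [[0.087, 0.996, 0.004], [0.995, -0.087, 0.043], [0.043, -0.0, -0.999]]
ft_force: [0.8, 0.3, -1.1]
grip_width: 0.146
time_s: 12.68
ee_pos: [0.5343, 0.1772, 0.0812]
eef_rot: [[0.087, 0.996, 0.003], [0.995, -0.087, 0.043], [0.043, -0.001, -0.999]]
ft_force: [-0.2, -0.0, -0.9]
grip_width: 0.145
t 12.68 p [0.5343 0.1772 0.0812] yaw 85.0 zax [ 0.0032  0.0429 -0.9991] F [-0.16 -0.03 -0.93] T [ 0.052 -0.149  0.045] w 0.145 j7 -0.77
```

```bash
python3 -m handwheel '[{"jaw":0.0,"delta_pos":[-0.0001,0,0.002],"delta_rot":[0,0,0]},{"jaw":0.0,"delta_pos":[-0.0001,0,0.003],"delta_rot":[0,0,0]},{"jaw":0.0,"delta_pos":[-0.0001,0,0.003],"delta_rot":[0,0,0]}]'
python3 -m handwheel '[{"jaw":0.0,"delta_pos":[-0.0001,0,0.002],"delta_rot":[0,0,0]},{"jaw":0.0,"delta_pos":[-0.0001,0,0.003],"delta_rot":[0,0,0]},{"jaw":0.0,"delta_pos":[-0.0001,0,0.003],"delta_rot":[0,0,0]}]'
python3 -c "
from h import *
st()"
```

```text
time_s: 13.05
ee_pos: [0.5342, 0.1772, 0.0779]
eef_rot: [[0.087, 0.996, 0.003], [0.995, -0.087, 0.043], [0.043, -0.001, -0.999]]
ft_force: [0.7, 0.3, -0.9]
grip_width: 0.145
time_s: 13.42
ee_pos: [0.5342, 0.1772, 0.0748]
eef_rot: [[0.087, 0.996, 0.003], [0.995, -0.087, 0.043], [0.043, -0.001, -0.999]]
ft_force: [-0.1, 1.5, -0.6]
grip_width: 0.147
t 13.43 p [0.5342 0.1772 0.0748] yaw 85.01 zax [ 0.0028  0.0429 -0.9991] F [-0.12  1.47 -0.64] T [ 0.182 -0.361 -0.022] w 0.147 j7 -0.77
```

```bash
python3 -m handwheel '[{"jaw":0.0,"delta_pos":[-0.0001,0,0.0015],"delta_rot":[0,0,0]},{"jaw":0.0,"delta_pos":[-0.0001,0,0.0015],"delta_rot":[0,0,0]}]'
python3 -m handwheel '[{"jaw":0.0,"delta_pos":[-0.0001,0,0.0015],"delta_rot":[0,0,0]},{"jaw":0.0,"delta_pos":[-0.0001,0,0.0015],"delta_rot":[0,0,0]}]'
python3 -m handwheel '[{"jaw":0.0,"delta_pos":[-0.0001,0,0.0015],"delta_rot":[0,0,0]},{"jaw":0.0,"delta_pos":[-0.0001,0,0.0015],"delta_rot":[0,0,0]}]'
python3 -c "
from h import *
st()"
```

```text
time_s: 13.68
ee_pos: [0.5341, 0.1771, 0.073]
eef_rot: [[0.087, 0.996, 0.003], [0.995, -0.087, 0.043], [0.043, -0.001, -0.999]]
ft_force: [1.2, 0.9, -1.6]
grip_width: 0.143
time_s: 13.92
ee_pos: [0.5341, 0.177, 0.0712]
eef_rot: [[0.087, 0.996, 0.002], [0.995, -0.087, 0.043], [0.043, -0.001, -0.999]]
ft_force: [1.2, 1.9, -1.9]
grip_width: 0.15
time_s: 14.18
ee_pos: [0.5341, 0.1769, 0.0696]
eef_rot: [[0.087, 0.996, 0.002], [0.995, -0.087, 0.043], [0.043, -0.001, -0.999]]
ft_force: [1.2, 1.1, -1.3]
grip_width: 0.145
t 14.18 p [0.5341 0.1769 0.0696] yaw 85.0 zax [ 0.0024  0.0427 -0.9991] F [ 1.25  1.11 -1.28] T [ 0.185 -0.437  0.013] w 0.145 j7 -0.78
```

```bash
python3 - <<'E'
from h import *
t=grab("scene",11); a=cv2.resize(t["img"][170:220,305:355],(600,600),interpolation=cv2.INTER_CUBIC).astype(float)
cv2.imwrite("pics/s11.png",(255*(a.clip(0,255)/255)**.6).astype(np.uint8)[:,:,::-1])
P=cloud(t)
for v in range(188,210): print(v,P[v,327:332].mean(0).round(4),end=' ')
E
```

```text
188 [0.6204 0.1711 0.2112] 189 [0.6249 0.171  0.2121] 190 [0.6272 0.1712 0.2108] 191 [0.6266 0.1717 0.2067] 192 [0.6278 0.1719 0.2043] 193 [0.6264 0.1725 0.1993] 194 [0.6245 0.173  0.1937] 195 [0.6185 0.174  0.1839] 196 [0.6204 0.1742 0.1822] 197 [0.6198 0.1747 0.1778] 198 [0.6211 0.1749 0.1755] 199 [0.6041 0.1769 0.1539] 200 [0.5437 0.1832 0.0867] 201 [0.5484 0.1832 0.0875] 202 [0.5526 0.1832 0.0878] 203 [0.5534 0.1836 0.0846] 204 [0.5474 0.1846 0.074 ] 205 [0.5464 0.1852 0.0688] 206 [0.5522 0.1851 0.0708] 207 [0.5571 0.185  0.0719] 208 [0.5615 0.185  0.0726] 209 [0.5636 0.1853 0.0706]
```

View pics/s11.png

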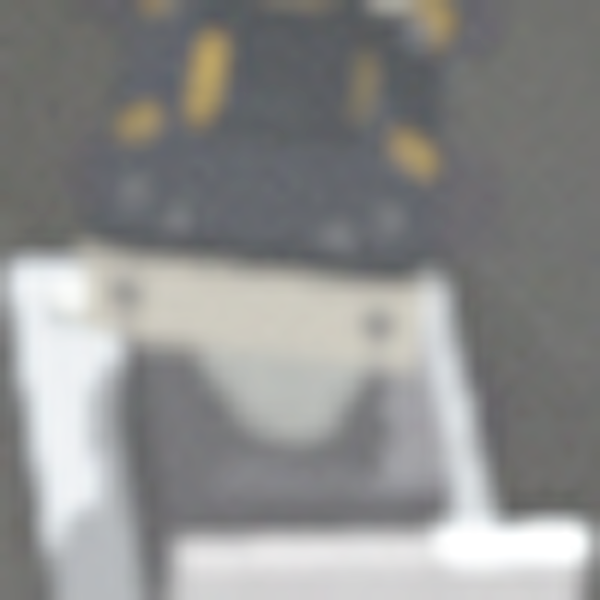

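Flange top reads about z 0.0875, so the bar is near 0.114, already at or below the face-standing height (0.116) with no force. The tang may be entering the slot I saw earlier. Press on gently.

```bash
python3 -m handwheel '[{"jaw":0.0,"delta_pos":[-0.0001,0,0.0015],"delta_rot":[0,0,0]},{"jaw":0.0,"delta_pos":[-0.0001,0,0.0015],"delta_rot":[0,0,0]}]'
python3 -m handwheel '[{"jaw":0.0,"delta_pos":[-0.0001,0,0.0015],"delta_rot":[0,0,0]},{"jaw":0.0,"delta_pos":[-0.0001,0,0.0015],"delta_rot":[0,0,0]}]'
python3 -c "
from h import *
st()"
```

```text
time_s: 14.48
ee_pos: [0.5341, 0.1769, 0.0679]
eef_rot: [[0.087, 0.996, 0.002], [0.995, -0.087, 0.043], [0.043, -0.001, -0.999]]
ft_force: [2.2, 1.1, -1.5]
grip_width: 0.144
time_s: 14.72
ee_pos: [0.5342, 0.1769, 0.0663]
eef_rot: [[0.087, 0.996, 0.003], [0.995, -0.087, 0.043], [0.043, -0.001, -0.999]]
ft_force: [2.1, 1.0, -0.6]
grip_width: 0.145
t 14.72 p [0.5342 0.1769 0.0663] yaw 85.01 zax [ 0.0025  0.043  -0.9991] F [ 2.06  1.05 -0.6 ] T [ 0.309 -0.595 -0.071] w 0.145 j7 -0.78
```

```bash
python3 -m handwheel '[{"jaw":0.0,"delta_pos":[-0.0001,0.0005,0.0015],"delta_rot":[0,0,0]},{"jaw":0.0,"delta_pos":[-0.0001,0.0007,0.0015],"delta_rot":[0,0,0]}]'
python3 -m handwheel '[{"jaw":0.0,"delta_pos":[-0.0001,0.0003,0.0015],"delta_rot":[0,0,0]},{"jaw":0.0,"delta_pos":[-0.0001,0.0003,0.0015],"delta_rot":[0,0,0]}]'
python3 - <<'E'
from h import *
st()
t=grab("scene",12); a=cv2.resize(t["img"][170:220,305:355],(600,600),interpolation=cv2.INTER_CUBIC).astype(float)
cv2.imwrite("pics/s12.png",(255*(a.clip(0,255)/255)**.6).astype(np.uint8)[:,:,::-1])
P=cloud(t)
for v in range(199,210): print(v,P[v,327:332].mean(0).round(4),end=' ')
E
```

```text
time_s: 14.98
ee_pos: [0.5347, 0.1769, 0.0646]
eef_rot: [[0.087, 0.996, 0.002], [0.995, -0.087, 0.043], [0.043, -0.002, -0.999]]
ft_force: [0.7, 2.8, -0.7]
grip_width: 0.147
time_s: 15.22
ee_pos: [0.5349, 0.1769, 0.0628]
eef_rot: [[0.087, 0.996, 0.002], [0.995, -0.087, 0.043], [0.043, -0.002, -0.999]]
ft_force: [2.2, 2.3, -1.0]
grip_width: 0.144
t 15.22 p [0.5349 0.1769 0.0628] yaw 85.02 zax [ 0.0019  0.0432 -0.9991] F [ 2.17  2.31 -1.  ] T [ 0.485 -0.386 -0.083] w 0.144 j7 -0.78
199 [0.6219 0.1753 0.1725] 200 [0.6202 0.1758 0.1671] 201 [0.6051 0.1776 0.1473] 202 [0.7269 0.1651 0.2723] 203 [0.5485 0.1841 0.0794] 204 [0.553  0.1841 0.0801] 205 [0.5527 0.1846 0.0756] 206 [0.5527 0.185  0.0714] 207 [0.558  0.1849 0.0729] 208 [0.56   0.1852 0.0708] 209 [0.5635 0.1853 0.0705]
```

View pics/s12.png

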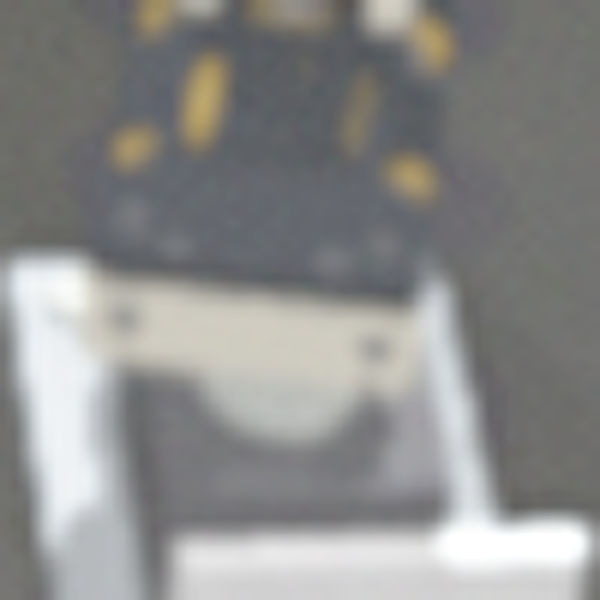

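The key has gone past the face height without resistance: flange top at z 0.080, about 3 mm from the turret (visible at px (329,205)). So the tang is in the slot. Press the rest home gently.

```bash
python3 -m handwheel '[{"jaw":0.0,"delta_pos":[0.0005,0.0005,0.001],"delta_rot":[0,0,0]},{"jaw":0.0,"delta_pos":[0.0008,0.0005,0.001],"delta_rot":[0,0,0]}]'
python3 -c "
from h import *
st()"
python3 -m handwheel '[{"jaw":0.0,"delta_pos":[0,0,0.001],"delta_rot":[0,0,0]},{"jaw":0.0,"delta_pos":[0,0,0.001],"delta_rot":[0,0,0]}]'
python3 -c "
from h import *
st()"
```

```text
time_s: 15.52
ee_pos: [0.5353, 0.1776, 0.0616]
eef_rot: [[0.087, 0.996, 0.001], [0.995, -0.087, 0.043], [0.043, -0.002, -0.999]]
ft_force: [0.6, 1.3, -0.6]
grip_width: 0.146
t 15.53 p [0.5353 0.1776 0.0616] yaw 85.02 zax [ 0.0014  0.0429 -0.9991] F [ 0.59  1.28 -0.57] T [ 0.236 -0.175  0.032] w 0.146 j7 -0.78
time_s: 15.78
ee_pos: [0.5354, 0.1783, 0.061]
eef_rot: [[0.086, 0.996, 0.002], [0.995, -0.086, 0.044], [0.044, -0.002, -0.999]]
ft_force: [-0.4, 4.5, 3.3]
grip_width: 0.146
t 15.78 p [0.5354 0.1783 0.061 ] yaw 85.04 zax [ 0.002   0.0437 -0.999 ] F [-0.39  4.54  3.31] T [ 0.822 -0.03  -0.001] w 0.146 j7 -0.79
```

Contact now (Fz +3.3 N), with a side load of 4.5 N consistent with my earlier tilt correction being too much. Tilt back 1.5°.

```bash
python3 -m handwheel '[{"jaw":0.0,"delta_pos":[-0.0003,0,0],"delta_rot":[0,-0.8,0]},{"jaw":0.0,"delta_pos":[-0.0003,0,0],"delta_rot":[0,-1.5,0]},{"jaw":0.0,"delta_pos":[-0.0003,0,0],"delta_rot":[0,-1.5,0]}]'
python3 - <<'E'
from h import *
st()
E
```

```text
time_s: 16.15
ee_pos: [0.5354, 0.1782, 0.0609]
eef_rot: [[0.086, 0.996, -0.0], [0.996, -0.086, 0.017], [0.017, -0.002, -1.0]]
ft_force: [0.1, 2.6, 3.7]
grip_width: 0.146
t 16.15 p [0.5354 0.1782 0.0609] yaw 85.08 zax [-3.000e-04  1.710e-02 -9.999e-01] F [0.12 2.63 3.73] T [ 0.495 -0.098  0.027] w 0.146 j7 -0.81
```

```bash
python3 -m handwheel '[{"jaw":0.0,"delta_pos":[0.0003,0,0.0005],"delta_rot":[0,-0.6,0]},{"jaw":0.0,"delta_pos":[0.0003,0,0.001],"delta_rot":[0,-1,0]},{"jaw":0.0,"delta_pos":[0.0003,0,0.001],"delta_rot":[0,-1,0]}]'
python3 - <<'E'
from h import *
st()
t=grab("scene",13); a=cv2.resize(t["img"][170:220,305:355],(600,600),interpolation=cv2.INTER_CUBIC).astype(float)
cv2.imwrite("pics/s13.png",(255*(a.clip(0,255)/255)**.6).astype(np.uint8)[:,:,::-1])
P=cloud(t)
for v in range(201,210): print(v,P[v,327:332].mean(0).round(4),end=' ')
E
```

```text
time_s: 16.52
ee_pos: [0.5355, 0.1787, 0.0601]
eef_rot: [[0.085, 0.996, -0.002], [0.996, -0.085, -0.001], [-0.001, -0.002, -1.0]]
ft_force: [-0.7, 2.4, 6.0]
grip_width: 0.143
t 16.52 p [0.5355 0.1787 0.0601] yaw 85.1 zax [-1.6e-03 -6.0e-04 -1.0e+00] F [-0.72  2.42  6.  ] T [ 0.486  0.048 -0.026] w 0.143 j7 -0.83
201 [0.6212 0.1761 0.1643] 202 [0.59   0.1794 0.1274] 203 [0.5472 0.1842 0.078 ] 204 [0.5495 0.1844 0.0763] 205 [0.5538 0.1844 0.0767] 206 [0.5543 0.1848 0.0731] 207 [0.5576 0.185  0.0724] 208 [0.5614 0.185  0.0724] 209 [0.5645 0.1852 0.0716]
```

View pics/s13.png

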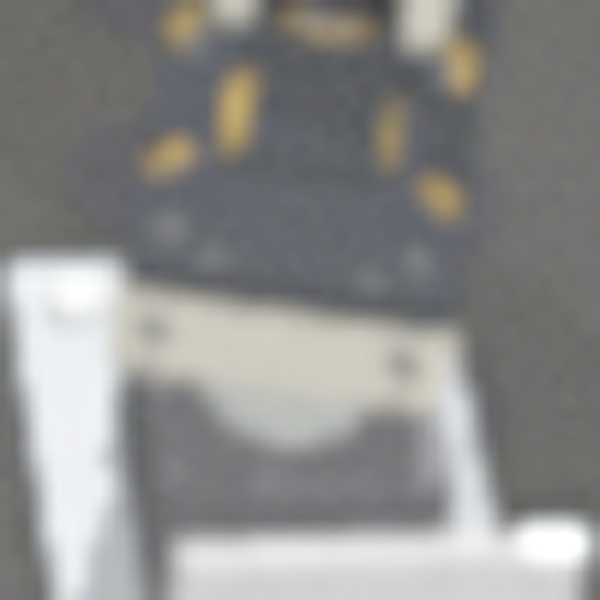

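```bash
python3 -m handwheel '[{"jaw":0.0,"delta_pos":[0,0,0.0007],"delta_rot":[0,0,0]},{"jaw":0.0,"delta_pos":[0,0,0.0007],"delta_rot":[0,0,0]}]'
python3 - <<'E'
from h import *
st()
todo([.5327,.1825,.06],9.5)
E
```

```text
time_s: 16.82
ee_pos: [0.5356, 0.1787, 0.06]
eef_rot: [[0.085, 0.996, -0.001], [0.996, -0.085, -0.001], [-0.001, -0.001, -1.0]]
ft_force: [-2.5, 0.9, 11.2]
grip_width: 0.145
t 16.82 p [0.5356 0.1787 0.06  ] yaw 85.1 zax [-0.0012 -0.001  -1.    ] F [-2.49  0.95 11.21] T [ 0.227  0.441 -0.029] w 0.145 j7 -0.83
dpos mm [ 3.5 -3.2 -0. ] drot [-1.00e-02  1.00e-01  7.56e+01]
```

Z has stopped at 0.060 while the force rises 6 → 11 N, so the flange is on the turret: home. Ease the push slightly and start turning clockwise (tool +z), watching side loads.

```bash
python3 -m handwheel '[{"jaw":0.0,"delta_pos":[0,0,-0.0005],"delta_rot":[0,0,5]},{"jaw":0.0,"delta_pos":[-0.0001,-0.0002,-0.0005],"delta_rot":[0,0,10]},{"jaw":0.0,"delta_pos":[-0.0002,-0.0004,-0.0005],"delta_rot":[0,0,15]},{"jaw":0.0,"delta_pos":[-0.0002,-0.0004,-0.0005],"delta_rot":[0,0,15]}]'
python3 - <<'E'
from h import *
st()
E
```

```text
time_s: 17.32
ee_pos: [0.5352, 0.1788, 0.0605]
eef_rot: [[0.34, 0.941, -0.001], [0.941, -0.34, -0.001], [-0.001, -0.0, -1.0]]
ft_force: [0.6, 2.5, 3.4]
grip_width: 0.146
t 17.32 p [0.5352 0.1788 0.0605] yaw 70.15 zax [-9.0e-04 -1.2e-03 -1.0e+00] F [0.56 2.53 3.4 ] T [ 0.621 -0.208  0.116] w 0.146 j7 -1.05
```

Mz about 0.12 N m, matching the drive's stiffness, and side loads are small. Continue.

```bash
python3 -m handwheel '[{"jaw":0.0,"delta_pos":[0.0002,0,0],"delta_rot":[0,0,6]},{"jaw":0.0,"delta_pos":[0.0003,-0.0001,0],"delta_rot":[0,0,12]},{"jaw":0.0,"delta_pos":[0.0004,-0.0002,0],"delta_rot":[0,0,18]},{"jaw":0.0,"delta_pos":[0.0004,-0.0002,0],"delta_rot":[0,0,18]}]'
python3 - <<'E'
from h import *
st()
E
```

```text
time_s: 17.82
ee_pos: [0.5346, 0.1795, 0.0605]
eef_rot: [[0.611, 0.791, -0.002], [0.791, -0.611, -0.001], [-0.002, -0.0, -1.0]]
ft_force: [-2.3, 2.8, 4.4]
grip_width: 0.144
t 17.82 p [0.5346 0.1795 0.0605] yaw 52.32 zax [-0.0016 -0.0015 -1.    ] F [-2.31  2.84  4.42] T [0.73  0.421 0.168] w 0.144 j7 -1.31
```

```bash
python3 -m handwheel '[{"jaw":0.0,"delta_pos":[0.0002,-0.0006,0],"delta_rot":[0,0,6]},{"jaw":0.0,"delta_pos":[0.0001,-0.001,0],"delta_rot":[0,0,12]},{"jaw":0.0,"delta_pos":[0.0,-0.0015,0],"delta_rot":[0,0,18]},{"jaw":0.0,"delta_pos":[0.0,-0.0015,0],"delta_rot":[0,0,18]}]'
python3 - <<'E'
from h import *
st()
E
```

```text
time_s: 18.32
ee_pos: [0.5333, 0.1803, 0.0604]
eef_rot: [[0.824, 0.567, -0.002], [0.567, -0.824, -0.002], [-0.003, 0.001, -1.0]]
ft_force: [-1.3, 1.2, 4.8]
grip_width: 0.146
t 18.32 p [0.5333 0.1803 0.0604] yaw 34.54 zax [-0.0019 -0.002  -1.    ] F [-1.32  1.19  4.84] T [0.545 0.276 0.134] w 0.146 j7 -1.58
```

```bash
python3 -m handwheel '[{"jaw":0.0,"delta_pos":[-0.0001,-0.0004,0],"delta_rot":[0,0,6]},{"jaw":0.0,"delta_pos":[-0.0003,-0.0008,0],"delta_rot":[0,0,12]},{"jaw":0.0,"delta_pos":[-0.0004,-0.0012,0],"delta_rot":[0,0,17]},{"jaw":0.0,"delta_pos":[-0.0004,-0.0012,0],"delta_rot":[0,0,17]}]'
python3 - <<'E'
from h import *
st()
t=grab("scene",14); a=cv2.resize(t["img"][160:240,290:390],(750,600),interpolation=cv2.INTER_CUBIC).astype(float)
cv2.imwrite("pics/s14.png",(255*(a.clip(0,255)/255)**.6).astype(np.uint8)[:,:,::-1])
E
```

```text
time_s: 18.82
ee_pos: [0.5324, 0.1812, 0.0605]
eef_rot: [[0.952, 0.306, -0.002], [0.306, -0.952, -0.002], [-0.002, 0.001, -1.0]]
ft_force: [0.4, 2.8, 3.9]
grip_width: 0.146
t 18.82 p [0.5324 0.1812 0.0605] yaw 17.79 zax [-0.0016 -0.002  -1.    ] F [0.41 2.76 3.87] T [0.703 0.094 0.227] w 0.146 j7 -1.82
```

View pics/s14.png

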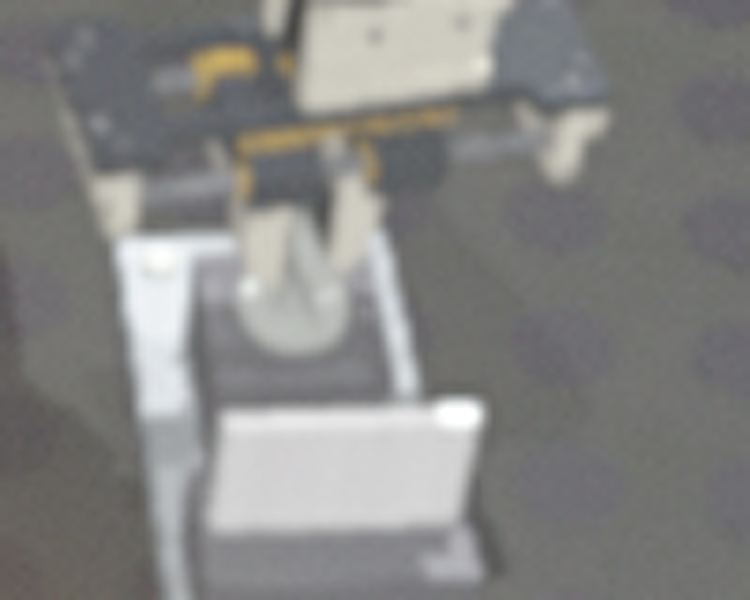

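Key seated, fingers on the bar at about px (329,192), the bar nearly along the fixture. The last few degrees go slowly, watching Mz for the stop.

```bash
python3 -m handwheel '[{"jaw":0.0,"delta_pos":[0,-0.0006,0],"delta_rot":[0,0,3]},{"jaw":0.0,"delta_pos":[0,-0.0009,0],"delta_rot":[0,0,5]},{"jaw":0.0,"delta_pos":[0,-0.0009,0],"delta_rot":[0,0,5]}]'
python3 - <<'E'
from h import *
st()
E
python3 -m handwheel '[{"jaw":0.0,"delta_pos":[0,-0.0002,0],"delta_rot":[0,0,2]},{"jaw":0.0,"delta_pos":[0,-0.0004,0],"delta_rot":[0,0,3.5]},{"jaw":0.0,"delta_pos":[0,-0.0004,0],"delta_rot":[0,0,3.5]}]'
python3 - <<'E'
from h import *
st()
E
```

```text
time_s: 19.25
ee_pos: [0.5322, 0.1818, 0.0604]
eef_rot: [[0.975, 0.223, -0.002], [0.223, -0.975, -0.002], [-0.002, 0.002, -1.0]]
ft_force: [0.2, 2.1, 4.0]
grip_width: 0.144
t 19.25 p [0.5322 0.1818 0.0604] yaw 12.9 zax [-0.0016 -0.0022 -1.    ] F [0.2  2.09 4.02] T [0.375 0.026 0.169] w 0.144 j7 -1.9
time_s: 19.62
ee_pos: [0.5321, 0.1821, 0.0604]
eef_rot: [[0.987, 0.163, -0.002], [0.163, -0.987, -0.002], [-0.002, 0.002, -1.0]]
ft_force: [0.2, 1.1, 3.8]
grip_width: 0.149
t 19.62 p [0.5321 0.1821 0.0604] yaw 9.39 zax [-0.0016 -0.0024 -1.    ] F [0.17 1.06 3.84] T [0.39  0.107 0.199] w 0.149 j7 -1.95
```

```bash
python3 -m handwheel '[{"jaw":0.0,"delta_pos":[0,-0.0001,0],"delta_rot":[0,0,1.5]},{"jaw":0.0,"delta_pos":[0,-0.0002,0],"delta_rot":[0,0,2]},{"jaw":0.0,"delta_pos":[0,-0.0002,0],"delta_rot":[0,0,2]}]'
python3 - <<'E'
from h import *
st()
E
```

```text
time_s: 20.0
ee_pos: [0.532, 0.1822, 0.0604]
eef_rot: [[0.992, 0.128, -0.002], [0.128, -0.992, -0.003], [-0.002, 0.002, -1.0]]
ft_force: [0.1, 0.4, 3.7]
grip_width: 0.151
t 20.0 p [0.532  0.1822 0.0604] yaw 7.38 zax [-0.0016 -0.0026 -1.    ] F [0.06 0.45 3.69] T [0.323 0.064 0.216] w 0.151 j7 -1.98
```

The opening is growing as the bar starts to twist in the pads: the drive is at its stop. Release.

```bash
python3 -m handwheel '[{"jaw":0.014,"delta_pos":[0,0,0],"delta_rot":[0,0,-1]},{"jaw":0.02,"delta_pos":[0,0,0],"delta_rot":[0,0,-1]},{"jaw":0.05,"delta_pos":[0,0,0],"delta_rot":[0,0,-1]},{"jaw":0.05,"delta_pos":[0,0,0],"delta_rot":[0,0,-1]},{"jaw":0.05,"delta_pos":[0,0,0],"delta_rot":[0,0,-1]},{"jaw":0.05,"delta_pos":[0,0,0],"delta_rot":[0,0,-1]}]'
python3 - <<'E'
from h import *
st()
t=grab("scene",15); a=cv2.resize(t["img"][160:240,290:390],(750,600),interpolation=cv2.INTER_CUBIC).astype(float)
cv2.imwrite("pics/s15.png",(255*(a.clip(0,255)/255)**.6).astype(np.uint8)[:,:,::-1])
E
```

```text
time_s: 20.75
ee_pos: [0.532, 0.1822, 0.0604]
eef_rot: [[0.989, 0.146, -0.002], [0.146, -0.989, -0.003], [-0.002, 0.002, -1.0]]
ft_force: [-0.4, -0.4, 0.0]
grip_width: 0.537
t 20.75 p [0.532  0.1822 0.0604] yaw 8.37 zax [-0.0017 -0.0026 -1.    ] F [-0.37 -0.38  0.03] T [ 0.079 -0.037 -0.036] w 0.537 j7 -1.97
```

View pics/s15.png

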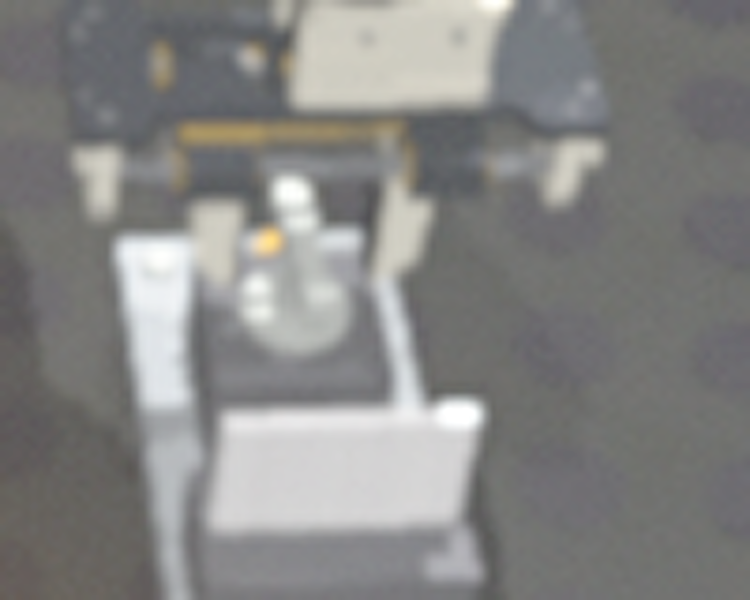

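Released, with both fingers clear of the bar at about (329,195). Lift straight up, back off and check with both cameras.

```bash
python3 -m handwheel '[{"jaw":0.05,"delta_pos":[0,0,-0.02],"delta_rot":[0,0,0]},{"jaw":0.05,"delta_pos":[0,0,-0.05],"delta_rot":[0,0,0]},{"jaw":0.05,"delta_pos":[0,0,-0.1],"delta_rot":[0,0,0]},{"jaw":0.05,"delta_pos":[0,0,-0.15],"delta_rot":[0,0,0]},{"jaw":0.05,"delta_pos":[0,0.05,-0.18],"delta_rot":[0,0,0]},{"jaw":0.05,"delta_pos":[-0.03,0.11,-0.18],"delta_rot":[0,0,0]},{"jaw":0.05,"delta_pos":[-0.08,0.17,-0.18],"delta_rot":[0,0,0]},{"jaw":0.05,"delta_pos":[-0.12,0.22,-0.18],"delta_rot":[0,0,0]},{"jaw":0.05,"delta_pos":[-0.12,0.25,-0.18],"delta_rot":[0,0,0]},{"jaw":0.05,"delta_pos":[-0.12,0.25,-0.18],"delta_rot":[0,0,0]}]'
python3 - <<'E'
from h import *
st()
s=grab("scene",16); t=grab("top",16)
a=cv2.resize(s["img"][170:230,290:370],(400,300),interpolation=cv2.INTER_CUBIC)
b=cv2.resize(t["img"][170:275,160:265],(400,400),interpolation=cv2.INTER_CUBIC)
o=np.zeros((400,800,3),np.uint8); o[:300,:400]=a; o[:,400:]=b
cv2.imwrite("pics/f.png",o[:,:,::-1]); cv2.imwrite("pics/ft.png",t["img"][:,:,::-1])
hsv=cv2.cvtColor(t["img"],cv2.COLOR_RGB2HSV); P=cloud(t)
m=np.zeros((420,560),bool); m[205:250,190:230]=1
w=m&(hsv[...,2]>120)&(hsv[...,1]<60)&(P[...,2]>.095)&(P[...,2]<.14)
cs,_=cv2.findContours(w.astype(np.uint8),cv2.RETR_EXTERNAL,cv2.CHAIN_APPROX_NONE)
if cs:
    k=max(cs,key=cv2.contourArea).reshape(-1,2); print(cv2.minAreaRect((plane(t,k,.112)[:,:2]*1000).astype(np.float32)))
print(w.sum(),np.median(P[w],0).round(4))
E
```

```text
time_s: 22.05
ee_pos: [0.449, -0.0861, 0.2415]
eef_rot: [[0.99, 0.139, -0.001], [0.139, -0.99, -0.004], [-0.002, 0.004, -1.0]]
ft_force: [-0.3, 0.3, -1.1]
grip_width: 0.544
t 22.05 p [ 0.449  -0.0861  0.2415] yaw 7.99 zax [-0.0013 -0.0039 -1.    ] F [-0.28  0.32 -1.06] T [ 0.087 -0.031  0.012] w 0.544 j7 -1.37
((532.071044921875, 180.9341278076172), (65.18167114257812, 11.986661911010742), 12.412384033203125)
110 [0.5313 0.1816 0.1099]
```

View pics/f.png

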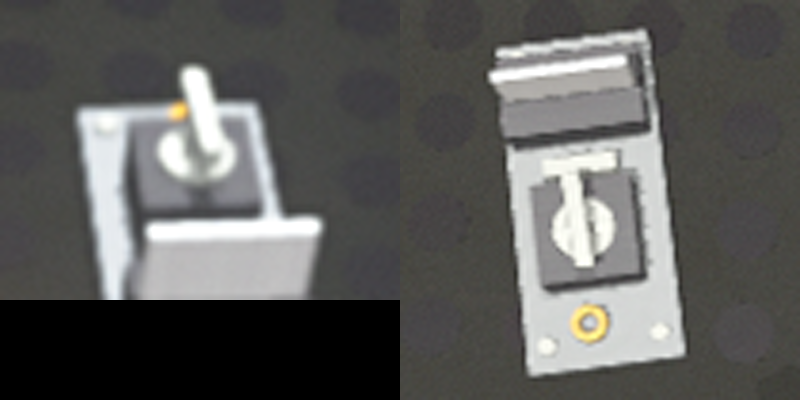

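View pics/ft.png

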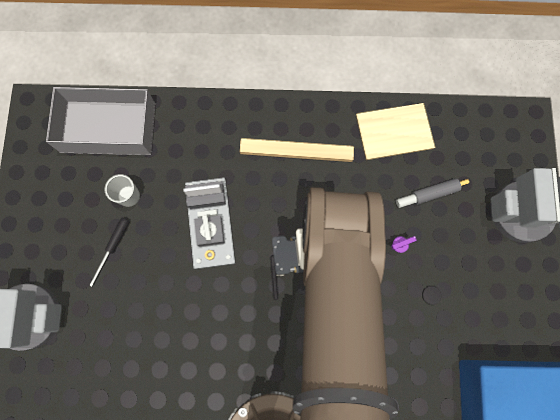

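The bar lies at 12.4° against 9–10° for the fixture, centred at (0.532, 0.181), top at about 0.110. The bystanders visible are unmoved and the arm is clear. Handing in.

```bash
python3 -c "
from station import ctrl
print(ctrl.finish_job())"
```

```text
the job is handed in; nothing more can be done
None
```

The steel key stands fully home in the socket, turned clockwise until the drive met its stop, and let go. I handed the job in at about 22 s of the 72 s allowed; it reported no verdict.

**Checks that passed:**
- **Seating:** the tool height stopped at 0.060 m while the push rose from 6 to 11 N. The flange then read about 6 mm above the turret top, which I took as its own thickness.
- **Closing turn:** the drive gave about 0.12–0.2 N m, and at the end the bar began to twist in the pads.
- **Final top picture:** the bar is 2.5–3.5° off the fixture's direction (limit 11°). Its centre is about 1.5 mm from the socket axis, and its top reads 0.110 m (0.112 expected).
- **Bystanders:** those in view had not moved. The arm hid the punch in the last picture.

**What disagreed or went differently:**
- **First grasp:** the jaws closed on nothing, because the real fingertips sat about 25 mm above the reported position. I reopened, went lower and gripped the bar.
- **Alignment:** the reported tool position was also 2–4 mm off sideways, and I corrected that from the scene camera. I tilted the key 2.5° before inserting it, which proved too much, and I took it back when a side load of up to 4.5 N appeared.
- **Slot search:** the slot's direction showed faintly in the first picture, so I went in at that angle. The tang dropped in without any search turning.
- **Ball drag:** I felt only 1–2 N from the sprung balls, less than the 4–12 N expected.

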